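# Stack a clutch kit on the counter mat

### The job

Make up the clutch kit as one stack on the round green mat, from the bottom up: the steel pressure plate centred on the mat with its boss up; then the two wooden spacer sticks lying parallel on the plate, one on each side of the boss with its middle beside it; then the clutch disc, hub up, lying flat on both sticks and centred over the plate; last the red bearing, slipped down over the disc's hub until it rests on the disc. Do not shift the blue bearing, the small red carton or the jar, and let go of everything.

Things in the scene. Friction and masses are not known exactly. Their poses are not given: they have to be found in the camera images.
- mat: fixed round green mat, 176 mm across, 3 mm thick, lying on the counter, with a white circle 152 mm across drawn on it. Origin: centre of its underside, z up.
- pressure_plate: loose steel pressure plate: a flat bright-steel disc 140 mm across and 12 mm thick with a round dark boss, 30 mm across and 16 mm tall, standing up at its centre (28 mm tall in all); about 0.5 kg. Grip it by the boss. Origin: centre of its flat underside, z up towards the boss.
- pale_stick: loose spacer stick of pale wood, 130 mm long (x), 22 mm wide (y), 32 mm tall (z); about 60 g. Starts lying on its 22 mm wide underside, and is to be set down the same way up. Origin: centre of the underside. On the plate its long centre line belongs about 45 mm from the plate's centre and its middle beside the boss (either stick may take either side). Standing 32 mm tall, the sticks overtop the 16 mm boss.
- dark_stick: loose spacer stick of dark wood, otherwise the same as the pale one: 130 mm long (x), 22 mm wide (y), 32 mm tall (z), origin at the centre of the underside.
- clutch_disc: loose clutch disc: brown lining disc 150 mm across and 8 mm thick with a steel middle and four small blue springs drawn on it, flat below, and a brass hub 30 mm across standing 24 mm up from its top face at the centre (its top 4 mm chamfered to 22 mm across); 32 mm tall in all; about 0.3 kg. Grip it by the hub. Origin: centre of the flat underside, z up towards the hub.
- red_bearing: loose release bearing for this kit: red ring, outer diameter 56 mm, bore 38 mm, 18 mm tall, about 0.12 kg, lying flat. It passes over the clutch disc's 30 mm hub. Origin: centre of the underside, on the bore's axis; z up.
- blue_bearing: bystander: blue ring of the same size as the red bearing (56 mm outside, 38 mm bore, 18 mm tall), not part of this kit; loose, must stay where it is. Origin: centre of the underside.
- carton: bystander: small red carton with yellow panels, 45 x 45 mm, 55 mm tall, standing loose on the counter; must stay where it is. Origin: centre of the underside.
- jar: bystander: small round jar with a black cap, 44 mm across, 50 mm tall, standing loose on the counter; must stay where it is. Origin: centre of the underside.

How it is judged:
By the outcome, as a careful person would: the job done as asked, in the order asked, and still so for the second after the job is handed in, with the robot touching nothing.
It also fails if it takes over 125 s, if anything falls off the work surface, if the arm or the gripper's body presses on something with over 40 N, if the wrist force passes 120 N, or if a joint passes its speed limit or range.

### The arm

A 6-joint arm with a two-finger parallel gripper is mounted at the origin on the work surface. World frame = base frame: x ahead of the robot, y to its left, z up, the work surface at z = 0. Lengths are in m, angles in rad, forces in N, time in s.
With the tool pointing down it reaches from about 0.375 to 0.975 m from the base axis. Payload 3.8 kg.
Tool frame: the origin (TCP) lies between the finger pads; the fingertips stand 19 mm ahead of it and the grasp point (between the pads) is the TCP (tcp_to_tips is the x of the fingertips in the tool frame, in m); x points along the fingers, y is the direction in which the jaws open and shut, and the axes are right-handed (so a half turn about x gives the same grasp; the last joint's range is limited). The gripper opens to 85 mm and grips with 20 to 120 N. Pads are 22 mm wide; open, the fingers measure 114 mm over their backs; the gripper's body (76 mm by 85 mm) begins 54 mm behind the grasp point. The pads swing forward as they close: fully open they stand 13 mm farther back than shut.
Start: joints at [-1.292, 0.264, 1.604, -0, 1.274, -0.037], TCP at [0.21, -0.642, 0.25] pointing down, gripper open.
Joint ranges: [-2.63, 2.63], [-0.94, 2.18], [0.31, 2.57], [-1.31, 4.45], [0, 2.66], [-2.55, 2.55]. Speed limits (rad/s): [2.57, 2.57, 3.14, 3.14, 3.14, 3.14].

### API

Orientations are given as a unit quaternion [w, x, y, z].
In Python, from station import * gives the robot as it stands. The module is installed in compiled form; this text tells all that it offers.
- The arm moves only by the shell command python3 -m jog 'ROWS'. ROWS is JSON, a list of rows, each a list of 7 numbers: the closure, from 0 (fully open) to 1 (shut), then the shift along the tool's x, y, z in cm, then the turn, a rotation vector about the tool's x, y, z in rad. In form: [[hand, dx, dy, dz, wx, wy, wz], ...]. A call has 1 to 12 rows; each row is the pose to reach, as a shift and turn from the pose measured when the call began, along the tool's axes at that moment; what a row does not reach only later rows make up. A row lasts 1/10 s, in which the tool goes at most 50 mm and 8.59 degrees, less where a joint would pass 70% of its speed; a pose out of reach is approached as far as the arm can. A call with a gripper value outside its range is refused whole. The fingers move at their own pace and stop on an object; the grip force is fixed at half the most. Time passes only in rows, so rows that repeat a pose let the fingers close. It gives the time, the measured TCP pose, the force and the opening at its end, in the units of the state.
- observe(): the state, without advancing time (a new reading comes with each control period).
- capture(name): name is "side" or "top"; returns a dict with "image" (384x512x3 uint8, red, green, blue), "z_map" (384x512 float32, m along the optical axis (not along the pixel's ray), 0 where there is no reading), "camera_matrix" (3x3 intrinsics, pixels), "k1" (the pictures are not rectified: a ray, as slopes to the right and down, at radius r is drawn at 1 + k1 r^2 times it, then the intrinsics apply), "camera_from_world" (4x4, takes a point from world to camera coordinates). Camera axes: x right, y down, z forward; pixel columns grow to the right and rows downward; lengths in m; the calibration is good to about 2 mm. A picture is of the moment at which its call begins.
- job_done(): hands the job in, once; it reports no verdict.
Trained networks look in the newest picture that a camera, given by its name, has taken for a name from the list of things; names that differ only in an ending like _2 or _b are one class to them, and where a whole thing is asked for, a point or a joint stands for the part that bears it (a point fixed in the world has none). Each returns a list of dicts, best first, with "score" (0 to 1); they miss things now and then, are a little off and sometimes report something else, mostly with a low value. They report only what shows in the picture. A call takes as long as a camera call.
- trace(target, camera): "mask" (384x512 bool, what is visible of it) and "box" ([left, top, right, bottom] in pixels, round what is visible of it).
The state is a dict: "time": time; "joints": joint angles; "joint_vel": joint speeds; "tau": joint torques, N m; "ee_pos": TCP position; "tcp_rot": TCP orientation; "contact_force": force on the tool from outside, world axes, zero at the start; "moment": the same for the moment, N m; "finger_gap": finger opening in m.
Only numpy, scipy, OpenCV 4.12 (cv2) and the standard library are available. Lean on these libraries where they do the work, as an engineer would, in place of code of your own. Each camera call takes 0.05 s, during which the arm holds its last target.

## Working session

There is one attempt and no reset: what is moved stays moved. The work goes in short steps, Python scripts to look and compute and a shell command to move; the robot and the scene stay as the last step left them, time stands still between calls to the robot, and variables do not carry over. Pictures are saved under pics/ and viewed, and the job is handed in when it is done.

```bash
mkdir -p pics; ls
cat > h.py <<'E'
from station import *
import numpy as np, cv2
def cap(n,fn=None):
    c=capture(n)
    if fn: cv2.imwrite('pics/'+fn,cv2.cvtColor(c['image'],cv2.COLOR_RGB2BGR))
    return c
def pts(c):
    K=c['camera_matrix'];k1=c['k1'];z=c['z_map']
    h,w=z.shape
    u,v=np.meshgrid(np.arange(w),np.arange(h))
    uv=np.stack([u,v],-1).reshape(-1,1,2).astype(float)
    s=cv2.undistortPoints(uv,K,np.array([k1,0,0,0.]))[:,0].reshape(h,w,2)
    P=np.concatenate([s*z[...,None],z[...,None]],-1)
    T=np.linalg.inv(c['camera_from_world'])
    W=P@T[:3,:3].T+T[:3,3]
    W[z==0]=np.nan
    return W
E
python3 - <<'E'
from h import *
o=observe()
for k,v in o.items(): print(k,np.round(v,4))
for n in('top','side'):
    c=cap(n,n+'0.png'); print(n,c['camera_matrix'],c['k1'],np.round(np.linalg.inv(c['camera_from_world']),3))
E
```

```text
pics
time 0.0
joints [-1.2919  0.2648  1.6054  0.      1.2736 -0.0369]
joint_vel [ 0.0008 -0.0015 -0.0003 -0.0017  0.001   0.0001]
tau [-4.00000e-04 -5.15105e+01 -3.67319e+01 -2.00000e-04  1.29000e-02
 -0.00000e+00]
ee_pos [ 0.2095 -0.641   0.249 ]
tcp_rot [-0.1104 -0.6982 -0.1119  0.6984]
contact_force [0.7037 0.0164 0.1913]
moment [-0.0486  0.0157 -0.0006]
finger_gap 0.085
top [[367.54678923   0.         255.45617098]
 [  0.         367.54678923 191.20563764]
 [  0.           0.           1.        ]] -0.08691919811551846 [[ 0.106 -0.973  0.206  0.291]
 [-0.994 -0.102  0.028 -0.014]
 [-0.007 -0.208 -0.978  1.157]
 [ 0.     0.     0.     1.   ]]
side [[392.16948528   0.         259.23875219]
 [  0.         392.16948528 191.33271637]
 [  0.           0.           1.        ]] -0.06919375664352673 [[-0.956 -0.154  0.249  0.309]
 [-0.293  0.555 -0.779  0.766]
 [-0.018 -0.818 -0.576  0.592]
 [ 0.     0.     0.     1.   ]]
```

View pics/top0.png

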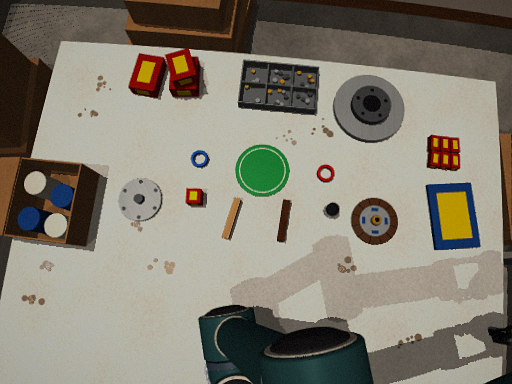

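View pics/side0.png

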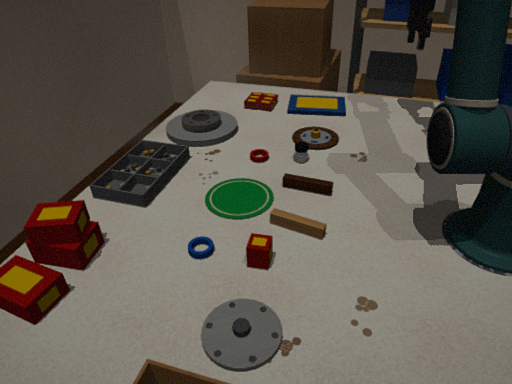

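Top view: plate at (140,199), mat (262,170), pale stick (232,218), dark stick (285,220), clutch disc (374,220), red bearing (326,173), blue bearing (200,158), carton (194,196), jar (332,210). The side view shows them all unobstructed too.

```bash
cat >> h.py <<'E'
def seg(name,cam,c,W,verbose=True):
    r=trace(name,cam)
    return r
def measure(name,cam,c,W,ztop=None):
    r=trace(name,cam)
    if not r: print(name,cam,'none');return
    m=r[0]['mask']; P=W[m]; P=P[~np.isnan(P[:,0])]
    zs=P[:,2]; hi=np.percentile(zs,95)
    T=P if ztop is None else P[abs(zs-ztop)<0.006]
    if len(T)<10: print(name,cam,'few',len(P),hi);return
    (cx,cy),(a,b),ang=cv2.minAreaRect((T[:,:2]*1000).astype(np.float32))
    (ex,ey),rad=cv2.minEnclosingCircle((T[:,:2]*1000).astype(np.float32))
    print(name,cam,'sc%.2f n%d zmed %.3f hi %.3f mean %s rect (%.0f,%.0f) %.0fx%.0f @%.0f circ (%.0f,%.0f) d%.0f box %s others %s'%(r[0]['score'],len(T),np.median(zs),hi,np.round(T[:,:2].mean(0),3),cx,cy,a,b,ang,ex,ey,2*rad,np.round(r[0]['box']),[round(x['score'],2) for x in r[1:]]))
    return T
E
python3 - <<'E'
from h import *
for n in('top','side'):
    c=cap(n);W=pts(c)
    for k,z in dict(mat=.003,pressure_plate=.012,pale_stick=.032,dark_stick=.032,clutch_disc=.008,red_bearing=.018,blue_bearing=.018,carton=.055,jar=.05).items(): measure(k,n,c,W,z)
print(observe()['time'])
E
```

```text
mat top sc0.88 n2178 zmed 0.004 hi 0.008 mean [0.605 0.006] rect (606,7) 174x173 @5 circ (607,6) d178 box [233. 144. 289. 196.] others []
pressure_plate top sc0.60 n1312 zmed 0.013 hi 0.023 mean [0.468 0.384] rect (470,384) 140x132 @45 circ (468,386) d142 box [120. 183. 160. 225.] others [0.45]
pale_stick top few 2197 0.007734400963210224
dark_stick top sc0.55 n259 zmed 0.032 hi 0.036 mean [ 0.442 -0.076] rect (445,-76) 22x126 @88 circ (445,-79) d126 box [279. 204. 288. 239.] others []
clutch_disc top sc0.74 n1588 zmed 0.009 hi 0.018 mean [ 0.477 -0.363] rect (479,-364) 145x149 @32 circ (478,-365) d152 box [350. 198. 396. 242.] others []
red_bearing top sc0.43 n137 zmed 0.017 hi 0.021 mean [ 0.614 -0.198] rect (615,-198) 53x54 @47 circ (616,-199) d57 box [315. 166. 335. 185.] others []
blue_bearing top sc0.59 n132 zmed 0.016 hi 0.021 mean [0.621 0.213] rect (620,213) 54x53 @50 circ (621,213) d57 box [189. 148. 210. 167.] others []
carton top sc0.85 n218 zmed 0.055 hi 0.058 mean [0.489 0.207] rect (489,208) 44x45 @5 circ (489,207) d61 box [185. 191. 204. 208.] others []
jar top sc0.46
[... 648 characters left out ...]
 mean [ 0.473 -0.355] rect (477,-365) 140x147 @64 circ (476,-363) d152 box [296. 125. 338. 154.] others []
red_bearing side sc0.72 n125 zmed 0.014 hi 0.020 mean [ 0.614 -0.193] rect (616,-195) 54x55 @57 circ (613,-195) d59 box [249. 150. 268. 164.] others []
blue_bearing side sc0.83 n266 zmed 0.015 hi 0.020 mean [0.62  0.217] rect (620,217) 55x52 @39 circ (621,216) d57 box [187. 237. 215. 261.] others []
carton side sc0.58 n407 zmed 0.047 hi 0.057 mean [0.489 0.212] rect (490,209) 46x48 @6 circ (490,210) d62 box [246. 234. 268. 269.] others []
jar side sc0.75 n96 zmed 0.033 hi 0.052 mean [ 0.494 -0.217] rect (495,-219) 36x39 @44 circ (495,-221) d42 box [293. 141. 309. 164.] others [0.53]
1.1
```

```bash
cat >> h.py <<'E'
from scipy.spatial.transform import Rotation as R
def rot(o=None):
    o=o or observe(); q=o['tcp_rot']; return R.from_quat([q[1],q[2],q[3],q[0]])
def goal(pos,jawdeg):
    """tool-frame shift (cm) and rotvec to reach world TCP pos with tool down, jaw axis at jawdeg (mod 180)"""
    o=observe();r=rot(o);p=np.array(o['ee_pos']);M=r.as_matrix()
    d=M.T@(np.array(pos)-p)*100
    best=None
    for a in (jawdeg,jawdeg+180):
        a=np.deg2rad(a);x=np.array([0,0,-1.]);y=np.array([np.cos(a),np.sin(a),0]);z=np.cross(x,y)
        w=(r.inv()*R.from_matrix(np.stack([x,y,z],1))).as_rotvec()
        if best is None or np.linalg.norm(w)<np.linalg.norm(best): best=w
    print('t%.2f at %s jaw %.1f gap %.3f F %s -> shift cm %s rotvec %s'%(o['time'],np.round(p,4),np.rad2deg(np.arctan2(M[1,1],M[0,1])),o['finger_gap'],np.round(o['contact_force'],1),np.round(d,2),np.round(best,3)),'j',np.round(o['joints'],2))
E
python3 - <<'E'
from h import *
print(rot().as_matrix().round(3))
for n in('top','side'):
    c=cap(n);W=pts(c)
    for nm,x,y,z0,z1 in(('boss',.468,.386,.021,.034),('hub',.478,-.364,.022,.04)):
        s=(np.hypot(W[...,0]-x,W[...,1]-y)<.03)&(W[...,2]>z0)&(W[...,2]<z1)
        P=W[s];(ex,ey),r=cv2.minEnclosingCircle((P[:,:2]*1000).astype(np.float32))
        print(n,nm,len(P),P.mean(0).round(4),ex,ey,2*r)
    for nm,x,y in(('pale',.437,.09),('dark',.445,-.076)):
        s=(np.hypot(W[...,0]-x,W[...,1]-y)<.075)&(W[...,2]>.025)&(W[...,2]<.04)
        P=W[s][:,:2]*1000
        (cx,cy),(a,b),ang=cv2.minAreaRect(P.astype(np.float32)); v=np.linalg.eigh(np.cov(P.T))[1][:,1]
        print(n,nm,len(P),P.mean(0),(cx,cy),a,b,'dir',np.rad2deg(np.arctan(v[1]/v[0])))
goal([.468,.386,.15],90)
E
```

```text
[[-0.     0.311 -0.951]
 [-0.    -0.951 -0.311]
 [-1.     0.     0.   ]]
top boss 77 [0.4671 0.3856 0.0281] 466.8834228515625 387.1746826171875 32.68400192260742
top hub 76 [ 0.4794 -0.3642  0.0313] 480.3321228027344 -365.33392333984375 30.181062698364258
top pale 304 [436.70924988  85.19135439] (437.2384948730469, 85.41984558105469) 22.356107711791992 129.3888702392578 dir -11.031525148537321
top dark 302 [445.92259638 -76.55781749] (446.73126220703125, -76.75955200195312) 21.97892951965332 129.75135803222656 dir -3.1940431616049016
side boss 243 [0.4679 0.3898 0.0282] 468.2059631347656 388.3143310546875 31.22034454345703
side hub 54 [ 0.4758 -0.3575  0.0302] 476.4272766113281 -361.59722900390625 33.39278030395508
side pale 508 [435.27462383  90.49195226] (437.89630126953125, 87.23758697509766) 26.003265380859375 131.1094207763672 dir -10.81461717709357
side dark 365 [445.27779807 -71.41660489] (446.7138977050781, -73.69641876220703) 25.960559844970703 130.0760040283203 dir -3.477873331677524
t1.20 at [ 0.2096 -0.6416  0.2503] jaw -71.9 gap 0.085 F [-0.3 -0.1  0.4] -> shift cm [ 10.03 -89.66 -56.48] rotvec [ 0.316 -0.     0.   ] j [-1.29  0.26  1.6   0.    1.27 -0.04]
```

```bash
python3 -m jog '[[0,5,-39,-54,-1.6,0,0],[0,5,-39,-54,-1.6,0,0],[0,5,-39,-54,-1.6,0,0],[0,5,-39,-54,-1.6,0,0],[0,5,-39,-54,-1.6,0,0],[0,5,-39,-54,-1.6,0,0],[0,5,-39,-54,-1.6,0,0],[0,5,-39,-54,-1.6,0,0],[0,5,-39,-54,-1.6,0,0],[0,5,-39,-54,-1.6,0,0],[0,5,-39,-54,-1.6,0,0],[0,5,-39,-54,-1.6,0,0]]'; python3 -c "
from h import *
goal([.4675,.387,.12],40)"
```

```text
time: 2.4
ee_pos: [0.5629, -0.1562, 0.2056]
tcp_rot: [0.579, 0.406, 0.579, -0.406]
contact_force: [-0.2, -1.5, 0.1]
finger_gap: 0.0857
t2.40 at [ 0.5629 -0.1562  0.2056] jaw 19.9 gap 0.086 F [-0.2 -1.5  0.1] -> shift cm [  8.53   9.51 -54.33] rotvec [-0.351  0.001 -0.001] j [-0.31  0.13  1.85 -0.    1.16 -0.66]
```

```bash
python3 -m jog '[[0,8.5,9.5,-54.3,-0.35,0,0],[0,8.5,9.5,-54.3,-0.35,0,0],[0,8.5,9.5,-54.3,-0.35,0,0],[0,8.5,9.5,-54.3,-0.35,0,0],[0,8.5,9.5,-54.3,-0.35,0,0],[0,8.5,9.5,-54.3,-0.35,0,0],[0,8.5,9.5,-54.3,-0.35,0,0],[0,8.5,9.5,-54.3,-0.35,0,0],[0,8.5,9.5,-54.3,-0.35,0,0],[0,8.5,9.5,-54.3,-0.35,0,0],[0,8.5,9.5,-54.3,-0.35,0,0],[0,8.5,9.5,-54.3,-0.35,0,0]]'; python3 -c "
from h import *
goal([.4675,.387,.034],40)
cap('side','s1.png');cap('top','t1.png')"
```

```text
time: 3.6
ee_pos: [0.466, 0.3913, 0.1197]
tcp_rot: [0.641, 0.298, 0.641, -0.297]
contact_force: [0.5, 0.2, 0.6]
finger_gap: 0.0853
t3.60 at [0.466  0.3913 0.1197] jaw 40.2 gap 0.085 F [0.5 0.2 0.6] -> shift cm [ 8.57 -0.17  0.43] rotvec [ 0.003 -0.001 -0.001] j [ 0.66  0.25  1.87  0.    1.02 -0.04]
```

View pics/s1.png

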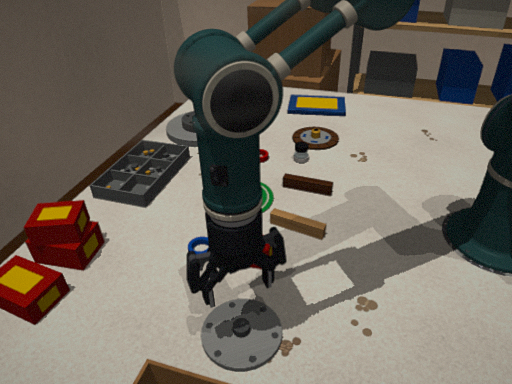

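```bash
python3 -m jog '[[0,3,-0.2,0.4,0,0,0],[0,6,-0.2,0.4,0,0,0],[0,8.5,-0.2,0.4,0,0,0],[0,8.5,-0.2,0.4,0,0,0],[0,8.5,-0.2,0.4,0,0,0],[0.5,8.5,-0.2,0.4,0,0,0],[0.8,8.5,-0.2,0.4,0,0,0],[1,8.5,-0.2,0.4,0,0,0],[1,8.5,-0.2,0.4,0,0,0],[1,8.5,-0.2,0.4,0,0,0],[1,8.5,-0.2,0.4,0,0,0],[1,8.5,-0.2,0.4,0,0,0]]'; python3 -c "
from h import *
goal([.4675,.387,.034],40)
cap('side','s2.png')"
```

```text
time: 4.9
ee_pos: [0.4694, 0.385, 0.0368]
tcp_rot: [0.642, 0.299, 0.64, -0.297]
contact_force: [0.3, -0.5, 6.5]
finger_gap: 0.027
t4.90 at [0.4694 0.385  0.0368] jaw 40.2 gap 0.027 F [ 0.3 -0.5  6.5] -> shift cm [ 0.28 -0.02 -0.28] rotvec [ 0.003  0.001 -0.004] j [ 0.65  0.35  1.93 -0.    0.86 -0.05]
```

View pics/s2.png

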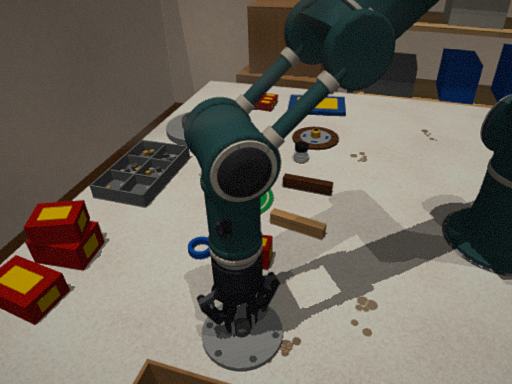

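```bash
python3 -m jog '[[1,-0.5,0,0,0,0,0],[1,-1.5,0,0,0,0,0],[1,-3,0,0,0,0,0],[1,-4,0,0,0,0,0],[1,-4,0,0,0,0,0],[1,-4,0,0,0,0,0]]'; python3 -c "
from h import *
goal([.4675,.387,.034],40)
c=cap('side','s3.png')
cv2.imwrite('pics/s3z.png',cv2.resize(cv2.cvtColor(c['image'],cv2.COLOR_RGB2BGR)[240:384,160:340],None,fx=4,fy=4))
c=cap('top','t3.png')"
```

```text
time: 5.55
ee_pos: [0.4695, 0.3851, 0.0775]
tcp_rot: [0.642, 0.299, 0.64, -0.297]
contact_force: [0.3, -0.2, -6.7]
finger_gap: 0.027
t5.55 at [0.4695 0.3851 0.0775] jaw 40.2 gap 0.027 F [ 0.3 -0.2 -6.7] -> shift cm [ 4.35 -0.05 -0.28] rotvec [ 0.003  0.001 -0.005] j [ 0.65  0.3   1.91 -0.    0.93 -0.05]
```

View pics/s3z.png

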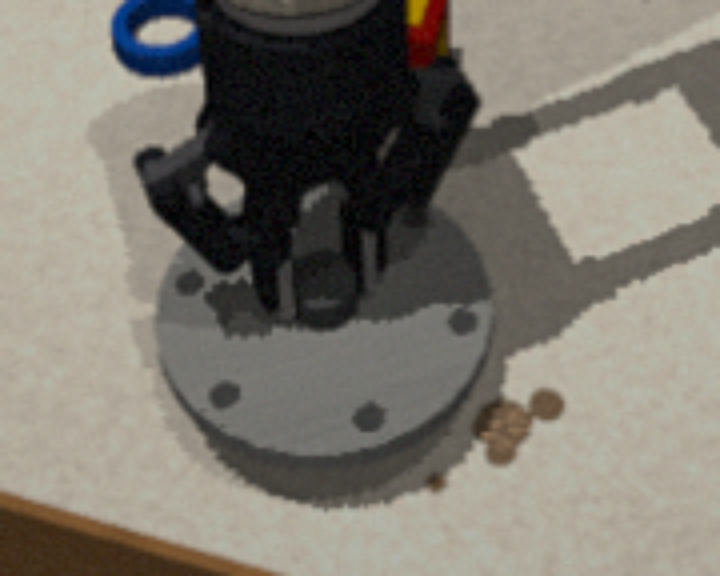

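```bash
python3 -m jog '[[1,-2,0,0,0,0,0],[1,-4,0,0,0,0,0],[1,-6,0,0,0,0,0],[1,-7,0,0,0,0,0],[1,-7,0,0,0,0,0]]'
cat >> h.py <<'E'
from scipy.optimize import least_squares
def disc(cam,c,W,ctr,z,D,tol=.006,extra=None):
    """fit circle of known diameter to points near height z around ctr, by boundary of visible points"""
    s=(np.hypot(W[...,0]-ctr[0],W[...,1]-ctr[1])<D/2+.02)&(abs(W[...,2]-z)<tol)
    if extra is not None: s&=extra
    P=W[s]
    A=np.c_[P[:,:2]-P[:,:2].mean(0),np.ones(len(P))]
    pl,*_=np.linalg.lstsq(A,P[:,2],rcond=None)
    h=cv2.convexHull((P[:,:2]*1000).astype(np.float32))[:,0]
    f=lambda p: np.hypot(h[:,0]-p[0],h[:,1]-p[1])-D*500
    r=least_squares(f,[ctr[0]*1000,ctr[1]*1000],loss='soft_l1',f_scale=1.)
    print(cam,'n',len(P),'centre mm',r.x.round(1),'res',np.abs(r.fun).mean().round(1),'z',P[:,2].mean().round(4),'tilt',np.round(pl[:2],3))
    return r.x
E
python3 -c "
from h import *
goal([.6065,.0065,.15],40)
o=observe();p=o['ee_pos'];
for n in('side','top'):
    c=cap(n);W=pts(c); disc(n,c,W,p,p[2]-.0368+.012,.14)
"
```

```text
time: 6.15
ee_pos: [0.4695, 0.3852, 0.1478]
tcp_rot: [0.643, 0.3, 0.64, -0.296]
contact_force: [0.4, 1.1, -6.5]
finger_gap: 0.0271
t6.15 at [0.4695 0.3852 0.1478] jaw 40.2 gap 0.027 F [ 0.4  1.1 -6.5] -> shift cm [ -0.25 -13.95  37.78] rotvec [ 0.003  0.001 -0.006] j [ 0.65  0.22  1.86 -0.    1.06 -0.05]
side n 4094 centre mm [467.9 388.1] res 0.3 z 0.124 tilt [ 0.004 -0.007]
top n 977 centre mm [466.8 385. ] res 3.1 z 0.1222 tilt [-0.001  0.007]
```

```bash
python3 -c "
from h import *
for n in('side','top'):
    c=cap(n);W=pts(c);im=c['image'].astype(int)
    g=(im[...,1]>im[...,0]+40)&(im[...,1]>im[...,2]+30)
    disc(n,c,W,(.6065,.0065),.003,.176,extra=cv2.morphologyEx(g.astype(np.uint8),cv2.MORPH_OPEN,np.ones((3,3))).astype(bool))
goal([.6082,.0043,.14],40)
"
```

```text
side n 147 centre mm [610.4  11.8] res 6.8 z 0.0043 tilt [0.028 0.009]
top n 2003 centre mm [608.    6.4] res 0.8 z 0.0039 tilt [-0.    -0.001]
t6.35 at [0.4675 0.3837 0.1445] jaw 40.2 gap 0.027 F [-0.6  0.2 -6.3] -> shift cm [  0.5  -13.72  38.07] rotvec [0.003 0.001 0.   ] j [ 0.65  0.22  1.86 -0.    1.06 -0.05]
```

```bash
python3 -m jog '[[1,0,-0.4,1.1,0,0,0],[1,0,-1.4,3.8,0,0,0],[1,0,-2.8,7.6,0,0,0],[1,0,-4.4,12.2,0,0,0],[1,0,-6.2,17.1,0,0,0],[1,0,-8,22,0,0,0],[1,0,-9.7,26.6,0,0,0],[1,0,-11.2,30.8,0,0,0],[1,0,-12.4,34.2,0,0,0],[1,0,-13.2,36.5,0,0,0],[1,0,-13.8,38,0,0,0],[1,0,-13.8,38,0,0,0]]'; python3 -m jog '[[1,4,0,0,0,0,0],[1,7,0,0,0,0,0],[1,8,0,0,0,0,0],[1,8,0,0,0,0,0]]'
cat >> h.py <<'E'
def mean(n=5):
    P=[]
    for _ in range(n):
        P.append(observe()['ee_pos']); capture('top')
    P.append(observe()['ee_pos']);P=np.array(P);print('ee mean',P.mean(0).round(4),'sd',P.std(0).round(4));return P.mean(0)
def ring(cam,c,z,colour,ctr,rng,D):
    """colour pixels projected on plane z, outer hull fitted with circle D"""
    im=c['image'].astype(int)
    g=colour(im)
    v,u=np.nonzero(g)
    s=cv2.undistortPoints(np.stack([u,v],-1).reshape(-1,1,2).astype(float),c['camera_matrix'],np.array([c['k1'],0,0,0.]))[:,0]
    T=np.linalg.inv(c['camera_from_world']);d=np.c_[s,np.ones(len(s))]@T[:3,:3].T;t=(z-T[2,3])/d[:,2]
    P=(T[:3,3]+d*t[:,None])[:,:2];P=P[np.hypot(*(P-ctr).T)<rng]
    h=cv2.convexHull((P*1000).astype(np.float32))[:,0]
    f=lambda p: np.hypot(h[:,0]-p[0],h[:,1]-p[1])-D*500
    r=least_squares(f,np.array(ctr)*1000,loss='soft_l1',f_scale=1.)
    print(cam,'n',len(P),'ring centre mm',r.x.round(1),'res',np.abs(r.fun).mean().round(2));return r.x
green=lambda im:(im[...,1]>im[...,0]*1.5+10)&(im[...,1]>im[...,2]*1.4+10)
E
python3 -c "
from h import *
for n in('side','top'):
    c={**cap(n,n+'4.png')}
    p=observe()['ee_pos'];W=pts(c)
    disc(n,c,W,p,p[2]-.0368+.012,.14)
    c['image']=cv2.cvtColor(cv2.imread('pics/%s0.png'%n),cv2.COLOR_BGR2RGB)
    ring(n,c,.003,green,(.607,.007),.11,.176)
    ring(n,c,.003,lambda im:im[...,0]>1.2*im[...,1],(.615,-.197),.03,.05)
mean()
"
```

```text
time: 7.55
ee_pos: [0.6072, 0.0018, 0.1443]
tcp_rot: [0.641, 0.298, 0.641, -0.299]
contact_force: [0.6, 0.4, -6.7]
finger_gap: 0.0268
time: 7.95
ee_pos: [0.6045, 0.0026, 0.0618]
tcp_rot: [0.639, 0.297, 0.643, -0.3]
contact_force: [-1.1, 0.1, -5.9]
finger_gap: 0.027
side n 1199 centre mm [601.4   5.9] res 0.6 z 0.0378 tilt [-0.011 -0.009]
side n 1858 ring centre mm [608.   6.] res 1.27
side n 141 ring centre mm [ 617.3 -196.5] res 1.7
top n 2 centre mm [653.6  30. ] res 0.0 z 0.0406 tilt [-1.196 -0.034]
top n 1952 ring centre mm [608.1   6.5] res 0.86
top n 141 ring centre mm [ 616.4 -197.6] res 1.86
ee mean [0.6087 0.002  0.0663] sd [0.0004 0.0002 0.0005]
```

View pics/side4.png

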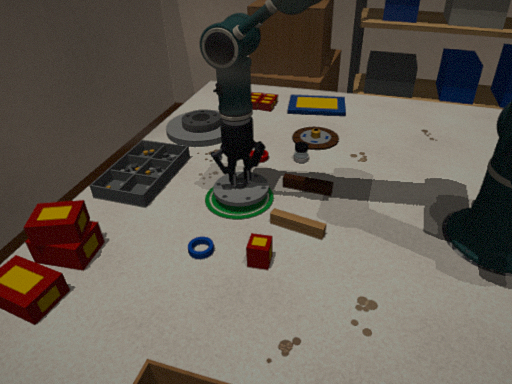

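View pics/top4.png

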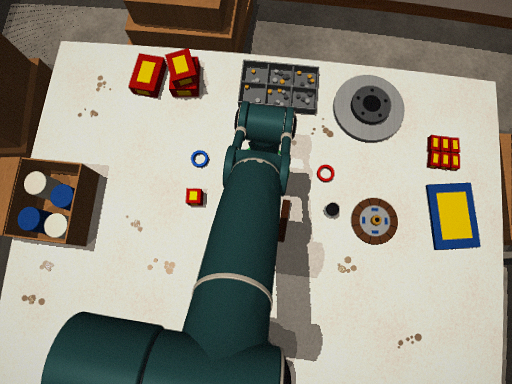

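```bash
python3 -c "
from h import *
for n in('side','side'):
    c=cap(n);W=pts(c); disc(n,c,W,(.607,.005),.0663-.0368+.012,.14,tol=.008)
mean(2); goal([.6087,.002,.05],40)
"
```

```text
side n 1261 centre mm [606.5   5.1] res 0.6 z 0.0418 tilt [ 0.004 -0.022]
side n 1255 centre mm [605.9   5.1] res 0.7 z 0.0415 tilt [ 0.004 -0.02 ]
ee mean [0.6077 0.0016 0.0652] sd [0.0002 0.     0.0003]
t8.50 at [0.6075 0.0016 0.0649] jaw 40.0 gap 0.027 F [ 1.  -0.5 -6.4] -> shift cm [1.49 0.12 0.04] rotvec [0.    0.002 0.001] j [-0.04  0.31  1.91 -0.    0.92 -0.73]
```

```bash
python3 -m jog '[[1,1.2,0.2,0.03,0,0,0],[1,2.0,0.2,0.03,0,0,0],[1,2.4,0.2,0.03,0,0,0],[1,2.5,0.2,0.03,0,0,0],[1,2.5,0.2,0.03,0,0,0],[1,2.5,0.2,0.03,0,0,0]]'; python3 -c "
from h import *
for n in('side',):
    c=cap(n);W=pts(c); disc(n,c,W,(.607,.005),.015,.14,tol=.006)
mean(2); goal([.6087,.002,.05],40)
"
```

```text
time: 9.1
ee_pos: [0.6084, 0.0026, 0.0399]
tcp_rot: [0.641, 0.298, 0.641, -0.3]
contact_force: [-4.6, 0.3, 1.3]
finger_gap: 0.0269
side n 1221 centre mm [606.1   6.3] res 0.7 z 0.0158 tilt [ 0.003 -0.011]
ee mean [0.6087 0.0026 0.0399] sd [0.0001 0.     0.    ]
t9.25 at [0.6088 0.0026 0.0399] jaw 40.0 gap 0.027 F [-4.5 -0.5  0.4] -> shift cm [-1.01 -0.05  0.04] rotvec [0.    0.001 0.002] j [-0.04  0.35  1.92 -0.    0.87 -0.73]
```

```bash
python3 -m jog '[[0.5,0,0,0,0,0,0],[0,0,0,0,0,0,0],[0,0,0,0,0,0,0],[0,0,0,0,0,0,0],[0,0,0,0,0,0,0],[0,-3,0,0,0,0,0],[0,-8,0,0,0,0,0],[0,-12,0,0,0,0,0],[0,-15,0,0,0,0,0],[0,-15,0,0,0,0,0]]'; python3 -c "
from h import *
goal([.437,.088,.15],79)
"
```

```text
time: 10.25
ee_pos: [0.6129, 0.0028, 0.1966]
tcp_rot: [0.645, 0.3, 0.637, -0.298]
contact_force: [1.0, 0.6, 0.1]
finger_gap: 0.0857
t10.25 at [0.6129 0.0028 0.1966] jaw 40.0 gap 0.086 F [1.  0.6 0.1] -> shift cm [  4.45  -8.02 -17.87] rotvec [-0.681  0.011 -0.004] j [-0.04  0.18  1.81 -0.    1.14 -0.73]
```

```bash
python3 -m jog '[[0,4.5,-8,-17.8,-0.68,0,0],[0,4.5,-8,-17.8,-0.68,0,0],[0,4.5,-8,-17.8,-0.68,0,0],[0,4.5,-8,-17.8,-0.68,0,0],[0,4.5,-8,-17.8,-0.68,0,0],[0,4.5,-8,-17.8,-0.68,0,0],[0,4.5,-8,-17.8,-0.68,0,0]]'; python3 -c "
from h import *
for n in('side','top'):
    c=cap(n,n+'5.png');W=pts(c); disc(n,c,W,(.608,.006),.015,.14,tol=.006)
    ring(n,c,.003,green,(.607,.007),.11,.176)
    s=(np.hypot(W[...,0]-.608,W[...,1]-.006)<.03)&(abs(W[...,2]-.031)<.006);P=W[s]
    if len(P): print('boss',len(P),P.mean(0),cv2.minEnclosingCircle((P[:,:2]*1000).astype(np.float32)))
goal([.437,.0865,.037],79)
"
```

```text
time: 10.95
ee_pos: [0.4382, 0.0876, 0.1496]
tcp_rot: [0.708, 0.068, 0.699, -0.069]
contact_force: [-0.5, 0.2, 1.0]
finger_gap: 0.0856
side n 1376 centre mm [606.4   5.9] res 0.6 z 0.0158 tilt [ 0.004 -0.009]
side n 416 ring centre mm [608.    5.3] res 1.18
boss 85 [0.60591619 0.00842082 0.03094989] ((607.4340209960938, 5.925292015075684), 16.39983367919922)
top n 1295 centre mm [606.9   2.4] res 2.0 z 0.0155 tilt [-0.001  0.001]
top n 402 ring centre mm [607.7   6.8] res 0.98
boss 67 [0.60551042 0.00326923 0.03152627] ((606.3255004882812, 3.7473442554473877), 14.934426307678223)
t11.05 at [0.4389 0.0874 0.15  ] jaw 78.9 gap 0.085 F [0.4 0.3 0.6] -> shift cm [11.3  -0.13 -0.31] rotvec [-0.003  0.012 -0.   ] j [ 0.14 -0.09  2.18 -0.    1.04 -1.23]
```

View pics/top5.png

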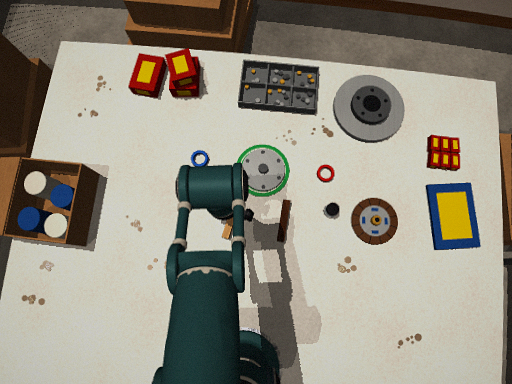

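View pics/side5.png

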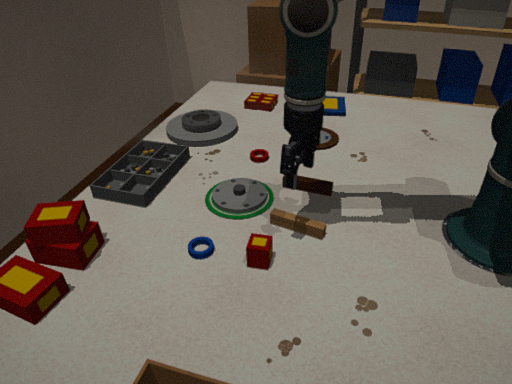

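```bash
python3 -m jog '[[0,4,-0.1,-0.3,0,0,0],[0,8,-0.1,-0.3,0,0,0],[0,10.5,-0.1,-0.3,0,0,0],[0,11.3,-0.1,-0.3,0,0,0],[0,11.3,-0.1,-0.3,0,0,0],[0.4,11.3,-0.1,-0.3,0,0,0],[0.7,11.3,-0.1,-0.3,0,0,0],[1,11.3,-0.1,-0.3,0,0,0],[1,11.3,-0.1,-0.3,0,0,0],[1,11.3,-0.1,-0.3,0,0,0],[1,11.3,-0.1,-0.3,0,0,0]]'; python3 -c "
from h import *
goal([.437,.0865,.037],79)
c=cap('side')
cv2.imwrite('pics/s6z.png',cv2.resize(cv2.cvtColor(c['image'],cv2.COLOR_RGB2BGR)[130:270,200:380],None,fx=4,fy=4))
"
```

```text
time: 12.15
ee_pos: [0.4381, 0.0869, 0.0381]
tcp_rot: [0.709, 0.068, 0.699, -0.069]
contact_force: [-1.5, -0.4, 6.0]
finger_gap: 0.0205
t12.15 at [0.4381 0.0869 0.0381] jaw 78.9 gap 0.021 F [-1.5 -0.4  6. ] -> shift cm [ 0.1  -0.06 -0.1 ] rotvec [-0.002  0.014 -0.001] j [ 0.14  0.07  2.27 -0.01  0.79 -1.23]
```

View pics/s6z.png

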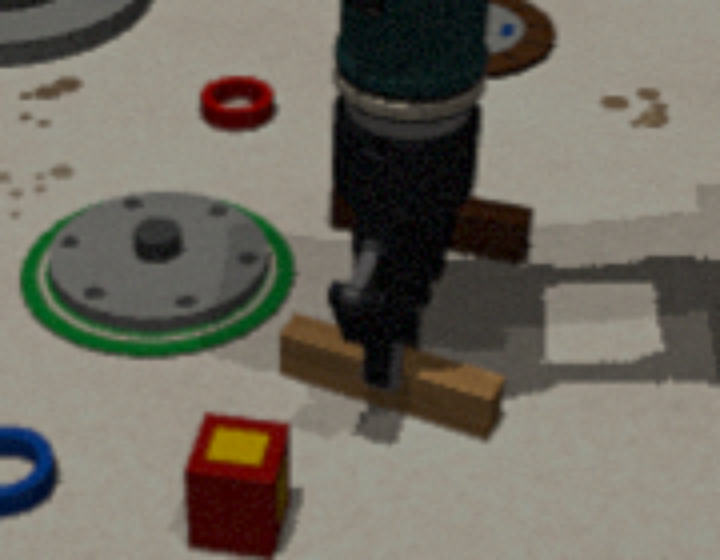

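```bash
python3 -m jog '[[1,-1,0,0,0,0,0],[1,-4,0,0,0,0,0],[1,-8,0,0,0,0,0],[1,-9,0,0,0,0,0],[1,-9,0,0,0,0,0],[1,-9,0,0,0,0,0]]'; python3 -c "
from h import *
goal([.607,.05,.11],90)
"
```

```text
time: 12.8
ee_pos: [0.4361, 0.087, 0.1275]
tcp_rot: [0.709, 0.068, 0.699, -0.069]
contact_force: [-0.6, 0.2, -0.7]
finger_gap: 0.0202
t12.80 at [0.4361 0.087  0.1275] jaw 78.9 gap 0.020 F [-0.6  0.2 -0.7] -> shift cm [ 1.98 -0.33 17.46] rotvec [-0.194  0.014  0.001] j [ 0.14 -0.07  2.21 -0.    0.99 -1.23]
```

```bash
python3 -m jog '[[1,0,0,1,0,0,0],[1,0,0,3,-0.1,0.01,0],[1,0,-0.1,6,-0.19,0.01,0],[1,0.5,-0.2,9.5,-0.19,0.01,0],[1,1,-0.3,13,-0.19,0.01,0],[1,1.5,-0.3,15.5,-0.19,0.01,0],[1,2,-0.3,17,-0.19,0.01,0],[1,2,-0.3,17.5,-0.19,0.01,0],[1,2,-0.3,17.5,-0.19,0.01,0],[1,2,-0.3,17.5,-0.19,0.01,0]]'; python3 -c "
from h import *
goal([.607,.05,.0535],90)
for n in('side','top'):
    c=cap(n,n+'7.png');W=pts(c); 
    s=(abs(W[...,0]-.607)<.08)&(abs(W[...,1]-.05)<.03)&(W[...,2]>.06)&(W[...,2]<.115)
    im=c['image'].astype(int); s&=(im[...,0]>1.35*im[...,2])&(im[...,0]>60)
    P=W[s]; 
    if len(P)>5: print(n,len(P),'x',P[:,0].min(),P[:,0].max(),'y',P[:,1].min(),P[:,1].max(),'z',P[:,2].min(),P[:,2].max())
mean(2)
"
```

```text
time: 13.8
ee_pos: [0.6064, 0.0502, 0.1089]
tcp_rot: [0.708, 0.001, 0.707, -0.002]
contact_force: [-0.8, 0.0, -0.9]
finger_gap: 0.0204
t13.80 at [0.6064 0.0502 0.1089] jaw 89.7 gap 0.020 F [-0.8  0.  -0.9] -> shift cm [ 5.54 -0.01  0.05] rotvec [-0.004  0.001  0.001] j [ 0.04  0.26  1.88 -0.    1.   -1.52]
side 581 x 0.5417350722531094 0.672605893734212 y 0.04000674563993356 0.06730872650668906 z 0.07095384282489714 0.113812933645287
ee mean [0.6067 0.0504 0.1099] sd [0.0001 0.     0.0002]
```

View pics/side7.png

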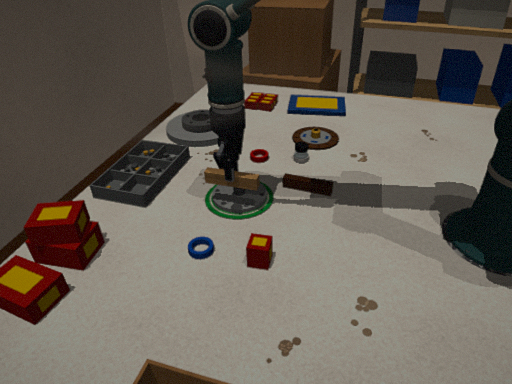

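```bash
python3 -m jog '[[1,2,0,0,0,0,0],[1,4,0,0,0,0,0],[1,5,0,0,0,0,0],[1,5.4,0,0,0,0,0],[1,5.6,0,0,0,0,0],[1,5.65,0,0,0,0,0],[1,5.65,0,0,0,0,0]]'; python3 -c "
from h import *
goal([.607,.05,.0535],90)
for n in('side',):
    c=cap(n);W=pts(c); 
    s=(abs(W[...,0]-.607)<.08)&(abs(W[...,1]-.05)<.03)&(W[...,2]>.01)&(W[...,2]<.06)
    im=c['image'].astype(int); s&=(im[...,0]>1.35*im[...,2])&(im[...,0]>60)
    P=W[s]; 
    if len(P)>5: print(n,len(P),'x',P[:,0].min(),P[:,0].max(),'y',P[:,1].min(),P[:,1].max(),'z',P[:,2].min(),P[:,2].max())
    cv2.imwrite('pics/s8z.png',cv2.resize(cv2.cvtColor(c['image'],cv2.COLOR_RGB2BGR)[130:250,170:320],None,fx=5,fy=5))
"
```

```text
time: 14.7
ee_pos: [0.6078, 0.0504, 0.0545]
tcp_rot: [0.709, 0.001, 0.705, -0.002]
contact_force: [0.7, -0.6, -1.1]
finger_gap: 0.0202
t14.70 at [0.6078 0.0504 0.0545] jaw 89.8 gap 0.020 F [ 0.7 -0.6 -1.1] -> shift cm [ 0.1  -0.04 -0.08] rotvec [-0.004  0.005  0.001] j [ 0.04  0.33  1.91 -0.    0.89 -1.52]
side 539 x 0.5424864839070599 0.6735736703122615 y 0.03941512470745778 0.06671854618024853 z 0.016398545470074244 0.05268981320281296
```

View pics/s8z.png

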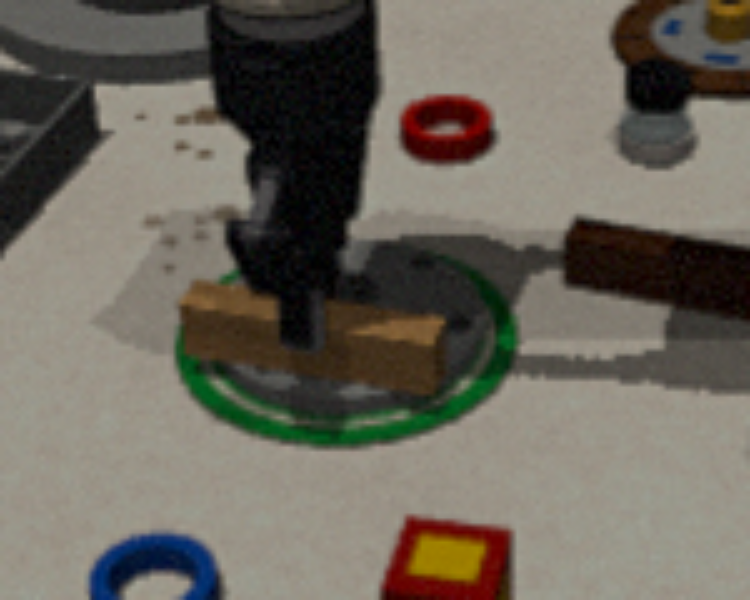

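```bash
python3 -m jog '[[1,0.1,0,0,0,0,0],[1,0.15,0,0,0,0,0],[1,0.15,0,0,0,0,0],[0.6,0.1,0,0,0,0,0],[0.4,0,0,0,0,0,0],[0.4,0,0,0,0,0,0],[0.4,0,0,0,0,0,0]]'; python3 -m jog '[[0.4,-1,0,0,0,0,0],[0.2,-3,0,0,0,0,0],[0,-6,0,0,0,0,0],[0,-10,0,0,0,0,0],[0,-11,0,0,0,0,0],[0,-11,0,0,0,0,0]]'; python3 -c "
from h import *
goal([.4465,-.0755,.13],86.7)
"
```

```text
time: 15.45
ee_pos: [0.6079, 0.0504, 0.0546]
tcp_rot: [0.709, 0.001, 0.705, -0.002]
contact_force: [1.3, -0.7, -1.3]
finger_gap: 0.0515
time: 16.05
ee_pos: [0.6094, 0.0506, 0.1683]
tcp_rot: [0.711, 0.001, 0.703, -0.002]
contact_force: [-0.2, -0.1, -0.4]
finger_gap: 0.0854
t16.05 at [0.6094 0.0506 0.1683] jaw 89.8 gap 0.085 F [-0.2 -0.1 -0.4] -> shift cm [  3.65 -12.67 -16.29] rotvec [0.054 0.012 0.   ] j [ 0.04  0.2   1.84 -0.    1.09 -1.52]
```

```bash
python3 -m jog '[[0,3.7,-12.7,-16.2,0.05,0.01,0],[0,3.7,-12.7,-16.2,0.05,0.01,0],[0,3.7,-12.7,-16.2,0.05,0.01,0],[0,3.7,-12.7,-16.2,0.05,0.01,0],[0,3.7,-12.7,-16.2,0.05,0.01,0],[0,3.7,-12.7,-16.2,0.05,0.01,0],[0,3.7,-12.7,-16.2,0.05,0.01,0]]'
cat >> h.py <<'E'
def stick(cam,c,W,ctr,ztop,tol=.005,r=.075):
    s=(np.hypot(W[...,0]-ctr[0],W[...,1]-ctr[1])<r)&(abs(W[...,1]-ctr[1])<.03)&(abs(W[...,2]-ztop)<tol)
    P=W[s][:,:2]*1000
    if len(P)<20: print(cam,'few',len(P));return
    (cx,cy),(a,b),ang=cv2.minAreaRect(P.astype(np.float32)); v=np.linalg.eigh(np.cov(P.T))[1][:,1]
    print(cam,'stick',len(P),'z',W[s][:,2].mean().round(4),'centre',round(cx,1),round(cy,1),'size',round(a),round(b),'dir',np.rad2deg(np.arctan(v[1]/v[0])).round(1))
E
python3 -c "
from h import *
for n in('side','top'):
    c=cap(n,n+'9.png');W=pts(c); disc(n,c,W,(.608,.006),.015,.14,tol=.006)
    ring(n,c,.003,green,(.607,.007),.11,.176)
    stick(n,c,W,(.607,.05),.047)
goal([.4465,-.0755,.0375],86.7);mean(2)
"
```

```text
time: 16.75
ee_pos: [0.448, -0.0756, 0.1294]
tcp_rot: [0.708, 0.019, 0.706, -0.019]
contact_force: [0.8, -0.3, 0.6]
finger_gap: 0.0854
side n 773 centre mm [606.4   5.8] res 2.4 z 0.0159 tilt [ 0.003 -0.004]
side n 364 ring centre mm [608.5   5.4] res 1.14
side stick 379 z 0.0473 centre 607.6 51.2 size 130 27 dir -0.1
top n 757 centre mm [606.3   5.4] res 5.1 z 0.0155 tilt [ 0.002 -0.005]
top n 356 ring centre mm [607.9   6. ] res 1.05
top stick 276 z 0.0474 centre 608.0 49.8 size 22 131 dir 0.2
t16.85 at [ 0.4489 -0.0753  0.1299] jaw 87.0 gap 0.086 F [-0.8  0.6  0.2] -> shift cm [ 9.24 -0.03 -0.26] rotvec [0.005 0.003 0.   ] j [-0.22 -0.05  2.18  0.    1.   -1.74]
ee mean [ 0.4488 -0.0753  0.1299] sd [0.0001 0.     0.    ]
```

View pics/top9.png

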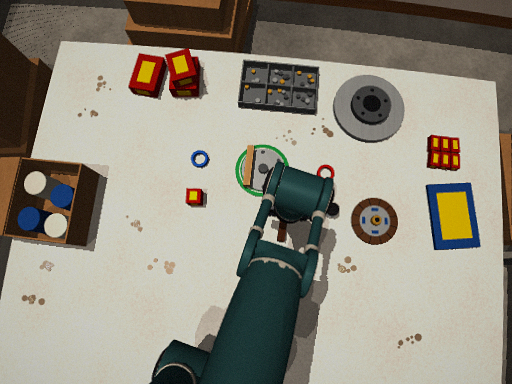

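```bash
python3 -m jog '[[0,4,0,-0.25,0,0,0],[0,7.5,0,-0.25,0,0,0],[0,9,0,-0.25,0,0,0],[0,9.25,0,-0.25,0,0,0],[0,9.25,0,-0.25,0,0,0],[0.4,9.25,0,-0.25,0,0,0],[0.7,9.25,0,-0.25,0,0,0],[1,9.25,0,-0.25,0,0,0],[1,9.25,0,-0.25,0,0,0],[1,9.25,0,-0.25,0,0,0],[1,9.25,0,-0.25,0,0,0]]'; python3 -m jog '[[1,-1,0,0,0,0,0],[1,-4,0,0,0,0,0],[1,-8,0,0,0,0,0],[1,-9,0,0,0,0,0],[1,-9,0,0,0,0,0],[1,-9,0,0,0,0,0]]'; python3 -c "
from h import *
goal([.607,-.04,.11],90)
"
```

```text
time: 18.05
ee_pos: [0.4471, -0.0754, 0.0382]
tcp_rot: [0.708, 0.018, 0.706, -0.019]
contact_force: [-0.5, 0.9, 6.1]
finger_gap: 0.0203
time: 18.65
ee_pos: [0.4461, -0.0751, 0.1276]
tcp_rot: [0.708, 0.018, 0.706, -0.019]
contact_force: [0.5, 0.6, -1.4]
finger_gap: 0.0206
t18.65 at [ 0.4461 -0.0751  0.1276] jaw 87.0 gap 0.021 F [ 0.5  0.6 -1.4] -> shift cm [ 1.8   4.36 15.88] rotvec [-0.053  0.003  0.001] j [-0.22 -0.05  2.19 -0.    1.   -1.74]
```

```bash
python3 -m jog '[[1,0,0.2,1,0,0,0],[1,0,0.8,3,-0.03,0,0],[1,0,1.7,6,-0.05,0,0],[1,0.5,2.5,9,-0.05,0,0],[1,1,3.3,12,-0.05,0,0],[1,1.5,3.9,14.2,-0.05,0,0],[1,1.8,4.3,15.5,-0.05,0,0],[1,1.8,4.35,15.9,-0.05,0,0],[1,1.8,4.35,15.9,-0.05,0,0],[1,1.8,4.35,15.9,-0.05,0,0]]'; python3 -c "
from h import *
goal([.607,-.04,.0535],90)
for n in('side',):
    c=cap(n,n+'10.png');W=pts(c); 
    s=(abs(W[...,0]-.607)<.08)&(abs(W[...,1]+.04)<.03)&(W[...,2]>.068)&(W[...,2]<.115)
    im=c['image'].astype(int); s&=(im[...,0]>1.3*im[...,2])
    P=W[s]; 
    if len(P)>5: print(n,len(P),'x',P[:,0].min(),P[:,0].max(),'y',P[:,1].min(),P[:,1].max(),'z',P[:,2].min(),P[:,2].max())
mean(2)
"
```

```text
time: 19.65
ee_pos: [0.6061, -0.0402, 0.1096]
tcp_rot: [0.708, 0.001, 0.707, -0.001]
contact_force: [-0.1, -1.1, 0.1]
finger_gap: 0.0203
t19.65 at [ 0.6061 -0.0402  0.1096] jaw 89.8 gap 0.020 F [-0.1 -1.1  0.1] -> shift cm [5.61 0.03 0.08] rotvec [-0.003  0.001  0.001] j [-0.11  0.26  1.88 -0.    1.   -1.67]
side 644 x 0.5410197927475774 0.6715585377053969 y -0.053173795310094696 -0.016353185396641767 z 0.07062571345079649 0.11435002943520389
ee mean [ 0.6063 -0.0403  0.1101] sd [0.0001 0.     0.0002]
```

View pics/side10.png

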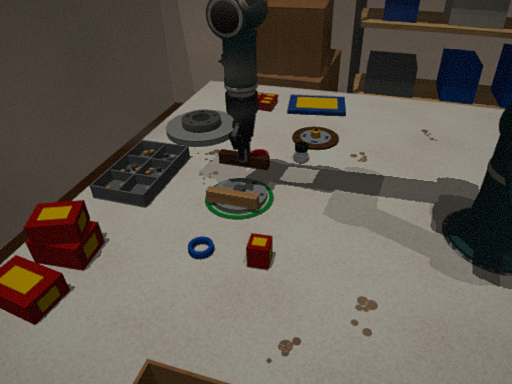

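```bash
python3 -m jog '[[1,2,0,0.05,0,0,0],[1,4,0,0.05,0,0,0],[1,5,0,0.05,0,0,0],[1,5.4,0,0.05,0,0,0],[1,5.6,0,0.05,0,0,0],[1,5.7,0,0.05,0,0,0],[1,5.75,0,0.05,0,0,0],[1,5.75,0,0.05,0,0,0],[0.6,5.7,0,0.05,0,0,0],[0.4,5.7,0,0.05,0,0,0],[0.4,5.7,0,0.05,0,0,0],[0.4,5.7,0,0.05,0,0,0]]'; python3 -m jog '[[0.4,-1,0,0,0,0,0],[0.2,-3,0,0,0,0,0],[0,-6,0,0,0,0,0],[0,-10,0,0,0,0,0],[0,-11,0,0,0,0,0],[0,-11,0,0,0,0,0]]'; python3 -c "
from h import *
goal([.479,-.3645,.12],60)
"
```

```text
time: 21.0
ee_pos: [0.6072, -0.0404, 0.0534]
tcp_rot: [0.708, 0.001, 0.706, -0.001]
contact_force: [-0.2, -0.3, 0.2]
finger_gap: 0.051
time: 21.6
ee_pos: [0.609, -0.0405, 0.1672]
tcp_rot: [0.71, 0.001, 0.704, -0.002]
contact_force: [0.4, -0.6, 0.0]
finger_gap: 0.0854
t21.60 at [ 0.609  -0.0405  0.1672] jaw 89.8 gap 0.085 F [ 0.4 -0.6  0. ] -> shift cm [  4.64 -32.43 -12.95] rotvec [ 0.52   0.01  -0.001] j [-0.11  0.2   1.84 -0.    1.09 -1.67]
```

```bash
python3 -m jog '[[0,4.6,-32.4,-12.9,0.78,0.01,0],[0,4.6,-32.4,-12.9,0.78,0.01,0],[0,4.6,-32.4,-12.9,0.78,0.01,0],[0,4.6,-32.4,-12.9,0.78,0.01,0],[0,4.6,-32.4,-12.9,0.78,0.01,0],[0,4.6,-32.4,-12.9,0.78,0.01,0],[0,4.6,-32.4,-12.9,0.78,0.01,0],[0,4.6,-32.4,-12.9,0.78,0.01,0],[0,4.6,-32.4,-12.9,0.78,0.01,0],[0,4.6,-32.4,-12.9,0.78,0.01,0],[0,4.6,-32.4,-12.9,0.78,0.01,0]]'; python3 -c "
from h import *
for n in('side','top'):
    c=cap(n,n+'11.png');W=pts(c)
    stick(n,c,W,(.607,.05),.047);stick(n,c,W,(.607,-.04),.047)
    im=c['image']
    cv2.imwrite('pics/z11%s.png'%n,cv2.resize(cv2.cvtColor(im,cv2.COLOR_RGB2BGR)[120:240,180:330],None,fx=5,fy=5))
goal([.478,-.363,.032],45);mean(2)
"
```

```text
time: 22.7
ee_pos: [0.4799, -0.3626, 0.1199]
tcp_rot: [0.653, 0.27, 0.654, -0.268]
contact_force: [0.6, 0.3, 0.2]
finger_gap: 0.0857
side stick 381 z 0.0472 centre 607.7 52.0 size 130 25 dir 0.2
side stick 316 z 0.0472 centre 607.1 -38.7 size 27 130 dir -0.2
top stick 277 z 0.0473 centre 607.5 49.8 size 130 22 dir 0.2
top stick 281 z 0.0475 centre 607.9 -41.0 size 22 132 dir -0.5
t22.80 at [ 0.4802 -0.3628  0.1204] jaw 45.3 gap 0.085 F [ 0.2 -0.3  0.6] -> shift cm [ 8.84 -0.19 -0.13] rotvec [ 0.004 -0.001 -0.002] j [-0.69  0.24  1.89  0.    1.02 -1.48]
ee mean [ 0.4802 -0.363   0.1205] sd [0.     0.0002 0.0001]
```

View pics/z11top.png

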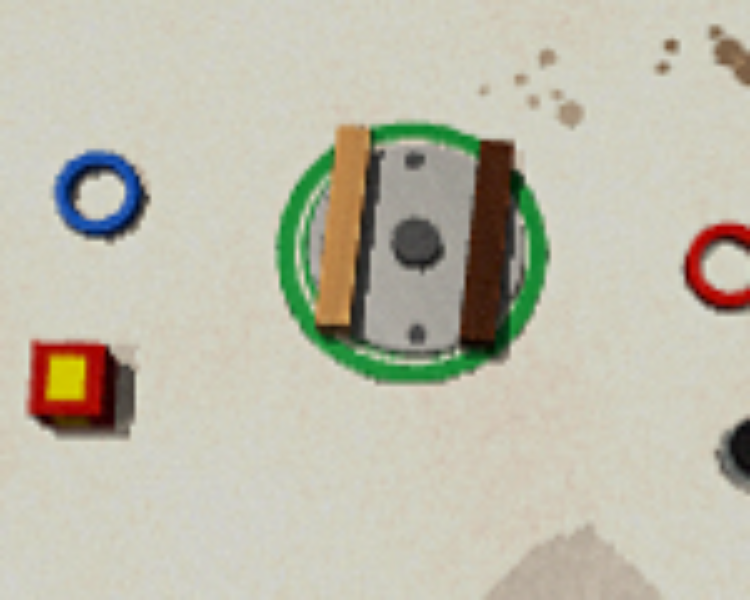

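View pics/side11.png

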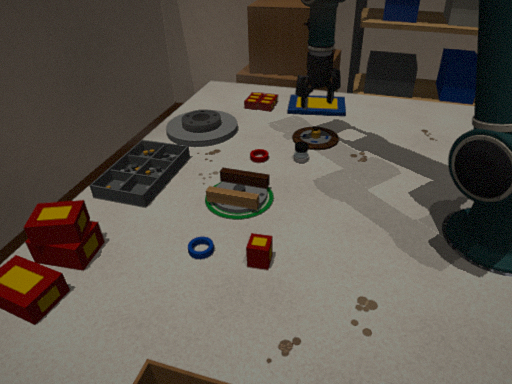

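```bash
python3 -m jog '[[0,4,-0.15,-0.15,0,0,0],[0,7,-0.15,-0.15,0,0,0],[0,8.5,-0.15,-0.15,0,0,0],[0,8.8,-0.15,-0.15,0,0,0],[0,8.8,-0.15,-0.15,0,0,0],[0.5,8.8,-0.15,-0.15,0,0,0],[0.8,8.8,-0.15,-0.15,0,0,0],[1,8.8,-0.15,-0.15,0,0,0],[1,8.8,-0.15,-0.15,0,0,0],[1,8.8,-0.15,-0.15,0,0,0],[1,8.8,-0.15,-0.15,0,0,0],[1,8.8,-0.15,-0.15,0,0,0]]'; python3 -c "
from h import *
goal([.478,-.363,.032],45);p=mean(2)
for n in('side','top'):
    c=cap(n,n+'12.png');W=pts(c)
    disc(n,c,W,p,.008,.15,tol=.005)
    s=(np.hypot(W[...,0]-.607,W[...,1]-.005)<.025)&(abs(W[...,2]-.031)<.006);P=W[s]
    if len(P): print('boss',len(P),P.mean(0),cv2.minEnclosingCircle((P[:,:2]*1000).astype(np.float32)))
"
```

```text
time: 24.1
ee_pos: [0.4787, -0.3637, 0.034]
tcp_rot: [0.654, 0.27, 0.653, -0.269]
contact_force: [-1.1, -0.0, 5.9]
finger_gap: 0.0275
t24.10 at [ 0.4787 -0.3637  0.034 ] jaw 45.2 gap 0.028 F [-1.1 -0.   5.9] -> shift cm [ 0.2 -0.  -0.1] rotvec [ 0.004  0.001 -0.002] j [-0.69  0.34  1.94  0.    0.86 -1.48]
ee mean [ 0.4787 -0.3637  0.034 ] sd [0. 0. 0.]
side n 672 centre mm [ 461.6 -366.2] res 12.2 z 0.0092 tilt [ 0.007 -0.008]
boss 65 [0.60571484 0.0054814  0.03181104] ((606.2010498046875, 5.448281764984131), 15.513594627380371)
top n 717 centre mm [ 493.7 -348.6] res 8.8 z 0.0081 tilt [-0.007 -0.008]
boss 66 [0.60553162 0.0031311  0.03150622] ((605.8775024414062, 2.9838178157806396), 14.538607597351074)
```

View pics/side12.png

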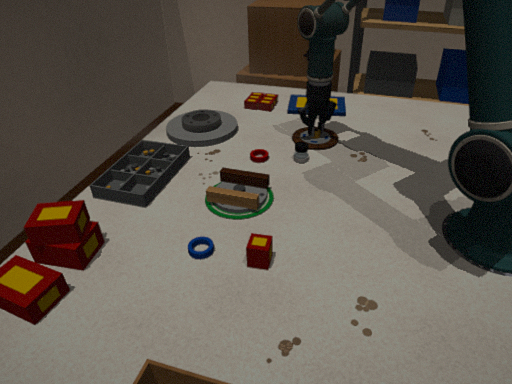

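```bash
python3 -m jog '[[1,-0.7,0,0,0,0,0],[1,-2.5,0,0,0,0,0],[1,-5,0,0,0,0,0],[1,-8,0,0,0,0,0],[1,-10.5,0,0,0,0,0],[1,-12,0,0,0,0,0],[1,-12.5,0,0,0,0,0],[1,-12.5,0,0,0,0,0],[1,-12.5,0,0,0,0,0]]'; python3 -c "
from h import *
goal([.6065,.005,.15],45);p=mean(2)
for n in('side','top'):
    c=cap(n,n+'13.png');W=pts(c)
    disc(n,c,W,p,p[2]-.034+.008,.15,tol=.008)
p=mean(1);goal([.6065,.005,.15],45)
"
```

```text
time: 25.2
ee_pos: [0.4776, -0.363, 0.1573]
tcp_rot: [0.653, 0.27, 0.654, -0.268]
contact_force: [-0.0, 0.5, -2.6]
finger_gap: 0.0273
t25.20 at [ 0.4776 -0.363   0.1573] jaw 45.2 gap 0.027 F [-0.   0.5 -2.6] -> shift cm [  0.83  35.21 -16.76] rotvec [ 0.004 -0.002 -0.002] j [-0.69  0.2   1.86  0.    1.08 -1.48]
ee mean [ 0.4775 -0.363   0.1571] sd [0.0001 0.0001 0.0002]
side n 702 centre mm [ 478.7 -360.6] res 1.4 z 0.133 tilt [-0.003 -0.022]
top n 763 centre mm [ 477.7 -364.3] res 1.0 z 0.1318 tilt [-0.008 -0.015]
ee mean [ 0.4778 -0.3632  0.1575] sd [0.0001 0.0001 0.0002]
t25.45 at [ 0.4779 -0.3633  0.1577] jaw 45.2 gap 0.027 F [ 0.6 -0.5 -2.9] -> shift cm [  0.86  35.21 -16.8 ] rotvec [ 0.004 -0.001 -0.002] j [-0.69  0.2   1.86  0.    1.08 -1.48]
```

View pics/side13.png

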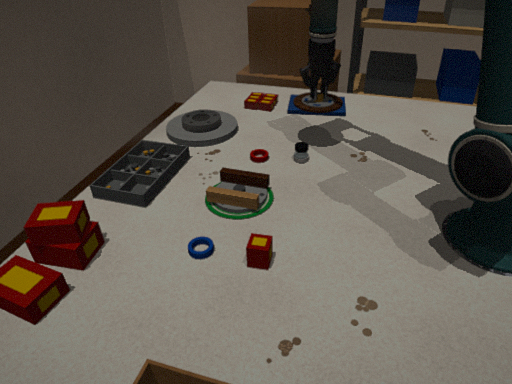

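```bash
python3 -m jog '[[1,0,1,-0.5,0,0,0],[1,0,3.5,-1.7,0,0,0],[1,0,7,-3.4,0,0,0],[1,0,11.3,-5.4,0,0,0],[1,0,15.8,-7.6,0,0,0],[1,0,20.4,-9.7,0,0,0],[1,0,24.6,-11.8,0,0,0],[1,0.3,28.5,-13.6,0,0,0],[1,0.5,31.7,-15.1,0,0,0],[1,0.8,33.8,-16.1,0,0,0],[1,0.8,35.2,-16.8,0,0,0],[1,0.8,35.2,-16.8,0,0,0]]'; python3 -m jog '[[1,1,0,0,0,0,0],[1,3,0,0,0,0,0],[1,4,0,0,0,0,0],[1,4,0,0,0,0,0],[1,4,0,0,0,0,0],[1,4,0,0,0,0,0]]'; python3 -c "
from h import *
p=mean(4)
for n in('side','top'):
    c=cap(n,n+'14.png');W=pts(c)
    disc(n,c,W,(.6065,.005),p[2]-.034+.008,.15,tol=.008)
goal([.6065,.005,.0815],45)
"
```

```text
time: 26.65
ee_pos: [0.6067, 0.0072, 0.1503]
tcp_rot: [0.654, 0.269, 0.655, -0.267]
contact_force: [-0.0, -0.4, -2.9]
finger_gap: 0.027
time: 27.25
ee_pos: [0.6073, 0.0068, 0.1112]
tcp_rot: [0.654, 0.27, 0.654, -0.268]
contact_force: [-0.1, 0.3, -2.1]
finger_gap: 0.0275
ee mean [0.6074 0.007  0.1113] sd [0.0001 0.0001 0.0001]
side n 1419 centre mm [606.7   8.9] res 0.8 z 0.0862 tilt [ 0.005 -0.012]
top n 33 centre mm [597.8  13. ] res 4.0 z 0.0859 tilt [-0.037  0.003]
t27.55 at [0.607  0.0073 0.111 ] jaw 45.4 gap 0.027 F [ 0.1 -0.4 -2.7] -> shift cm [ 2.94 -0.21  0.13] rotvec [ 0.007 -0.001 -0.003] j [-0.03  0.26  1.88  0.    1.   -0.82]
```

View pics/side14.png

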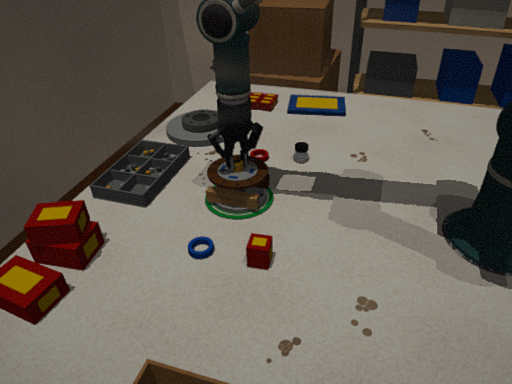

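```bash
python3 -m jog '[[1,0,-0.2,0.15,0,0,0],[1,1,-0.2,0.15,0,0,0],[1,2,-0.2,0.15,0,0,0],[1,2.5,-0.2,0.15,0,0,0],[1,2.8,-0.2,0.15,0,0,0],[1,3,-0.2,0.15,0,0,0],[1,3,-0.2,0.15,0,0,0],[1,3,-0.2,0.15,0,0,0]]'; python3 -c "
from h import *
p=mean(2)
for n in('side',):
    c=cap(n,n+'15.png');W=pts(c)
    disc(n,c,W,(.6065,.005),p[2]-.034+.008,.15,tol=.008)
    cv2.imwrite('pics/z15.png',cv2.resize(cv2.cvtColor(c['image'],cv2.COLOR_RGB2BGR)[120:240,170:320],None,fx=5,fy=5))
goal([.6065,.005,.0815],45)
"
```

```text
time: 28.35
ee_pos: [0.607, 0.0049, 0.0811]
tcp_rot: [0.654, 0.27, 0.654, -0.267]
contact_force: [-0.7, 0.9, -1.6]
finger_gap: 0.0277
ee mean [0.607  0.0049 0.0811] sd [0. 0. 0.]
side n 1448 centre mm [607.    6.5] res 1.5 z 0.0558 tilt [ 0.004 -0.015]
t28.50 at [0.607  0.0049 0.0811] jaw 45.4 gap 0.027 F [ 0.3 -0.5 -2.3] -> shift cm [-0.04 -0.02 -0.04] rotvec [ 0.007 -0.001 -0.003] j [-0.03  0.29  1.9   0.    0.94 -0.83]
```

View pics/z15.png

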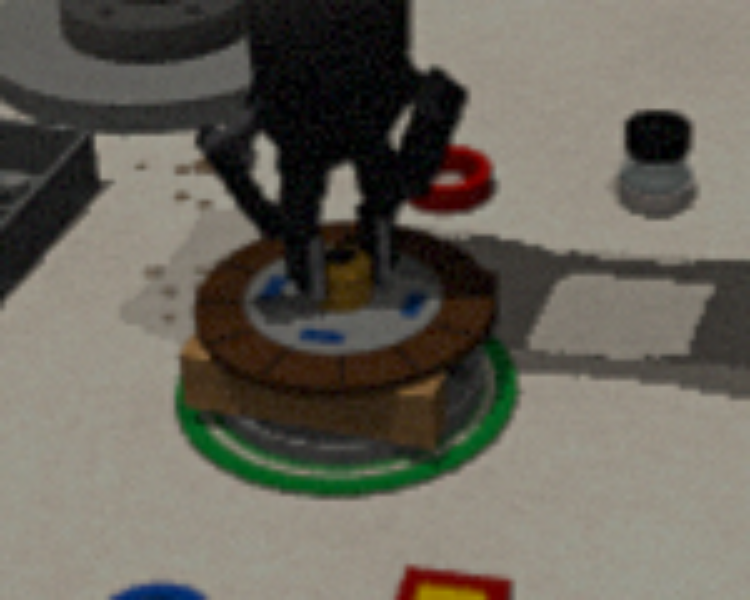

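```bash
python3 -m jog '[[1,0.1,0,0,0,0,0],[1,0.15,0,0,0,0,0],[1,0.15,0,0,0,0,0]]';python3 -m jog '[[0.6,0,0,0,0,0,0],[0.3,0,0,0,0,0,0],[0.2,0,0,0,0,0,0],[0.2,0,0,0,0,0,0],[0.2,0,0,0,0,0,0]]'; python3 -m jog '[[0.2,-2,0,0,0,0,0],[0,-5,0,0,0,0,0],[0,-8,0,0,0,0,0],[0,-8,0,0,0,0,0],[0,-8,0,0,0,0,0]]';  python3 -c "
from h import *
goal([.616,-.197,.12],50)
"
```

```text
time: 28.8
ee_pos: [0.607, 0.0049, 0.0809]
tcp_rot: [0.654, 0.269, 0.654, -0.267]
contact_force: [-4.6, 0.1, 7.0]
finger_gap: 0.0275
time: 29.3
ee_pos: [0.6071, 0.0049, 0.0808]
tcp_rot: [0.654, 0.27, 0.654, -0.267]
contact_force: [0.3, -0.5, -0.6]
finger_gap: 0.0682
time: 29.8
ee_pos: [0.6076, 0.0046, 0.1618]
tcp_rot: [0.655, 0.27, 0.653, -0.267]
contact_force: [-0.4, -0.1, 0.1]
finger_gap: 0.0851
t29.80 at [0.6076 0.0046 0.1618] jaw 45.4 gap 0.085 F [-0.4 -0.1  0.1] -> shift cm [  4.14 -13.79  14.75] rotvec [-0.08   0.001 -0.004] j [-0.03  0.2   1.85  0.    1.09 -0.83]
```

```bash
python3 -m jog '[[0,4,-13.8,14.7,0,0,0],[0,4,-13.8,14.7,0,0,0],[0,4,-13.8,14.7,0,0,0],[0,4,-13.8,14.7,0,0,0],[0,4,-13.8,14.7,0,0,0],[0,4,-13.8,14.7,0,0,0],[0,4,-13.8,14.7,0,0,0]]';  python3 -c "
from h import *
for n in('side','top'):
    c=cap(n,n+'16.png');W=pts(c)
    disc(n,c,W,(.6065,.005),.055,.15,tol=.006)
    ring(n,c,.003,green,(.607,.007),.11,.176)
    s=(np.hypot(W[...,0]-.607,W[...,1]-.005)<.025)&(abs(W[...,2]-.079)<.006);P=W[s]
    if len(P): print('hub',len(P),P.mean(0),cv2.minEnclosingCircle((P[:,:2]*1000).astype(np.float32)))
    measure('red_bearing',n,c,W,.018)
goal([.6155,-.197,.019],45.4)
"
```

```text
time: 30.5
ee_pos: [0.6147, -0.1957, 0.12]
tcp_rot: [0.654, 0.27, 0.654, -0.267]
contact_force: [-0.2, -0.5, 0.4]
finger_gap: 0.0854
side n 1564 centre mm [606.6   5.8] res 1.2 z 0.0559 tilt [ 0.003 -0.011]
side n 339 ring centre mm [608.8   5.1] res 0.94
hub 80 [0.60585309 0.00973224 0.0783692 ] ((607.3659057617188, 7.5659356117248535), 15.09797191619873)
red_bearing side sc0.63 n130 zmed 0.012 hi 0.020 mean [ 0.614 -0.193] rect (615,-195) 53x56 @18 circ (614,-196) d58 box [249. 147. 268. 168.] others []
top n 1675 centre mm [607.2   3.6] res 1.5 z 0.0557 tilt [0.003 0.003]
top n 299 ring centre mm [608.8   6.5] res 0.69
hub 71 [0.60527043 0.00404583 0.07867204] ((606.3593139648438, 4.341507434844971), 14.700536727905273)
red_bearing top none
t30.70 at [ 0.6157 -0.1951  0.1216] jaw 45.5 gap 0.085 F [ 0.6 -0.2  0.1] -> shift cm [10.26 -0.2   0.1 ] rotvec [ 0.002  0.001 -0.005] j [-0.35  0.31  1.79  0.    1.04 -1.14]
```

View pics/side16.png

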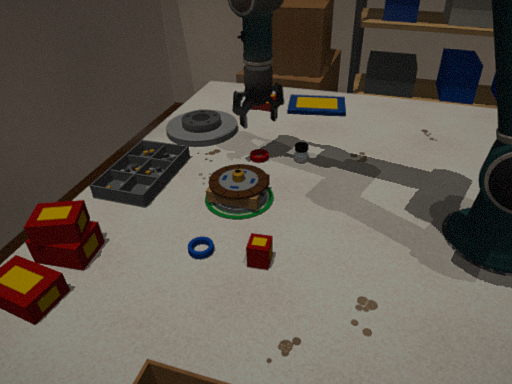

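View pics/top16.png

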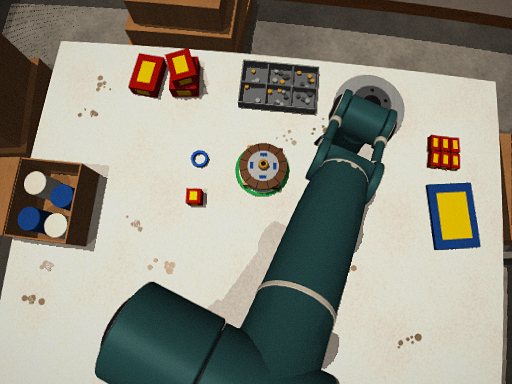

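```bash
python3 -m jog '[[0,4,-0.2,0.05,0,0,0],[0,8,-0.2,0.05,0,0,0],[0,9.8,-0.2,0.05,0,0,0],[0,10.2,-0.2,0.05,0,0,0],[0,10.2,-0.2,0.05,0,0,0],[0,10.2,-0.2,0.05,0,0,0]]';  python3 -c "
from h import *
for n in('side',):
    c=cap(n,n+'17.png')
    cv2.imwrite('pics/z17.png',cv2.resize(cv2.cvtColor(c['image'],cv2.COLOR_RGB2BGR)[90:190,200:325],None,fx=6,fy=6))
goal([.6155,-.197,.019],45.4)
"
```

```text
time: 31.3
ee_pos: [0.6167, -0.1967, 0.0214]
tcp_rot: [0.657, 0.269, 0.653, -0.266]
contact_force: [-0.1, 0.2, 0.7]
finger_gap: 0.0855
t31.35 at [ 0.6169 -0.1969  0.0218] jaw 45.5 gap 0.085 F [-0.6 -1.  -0.3] -> shift cm [ 0.28 -0.11 -0.09] rotvec [ 0.002  0.004 -0.006] j [-0.35  0.43  1.84  0.01  0.86 -1.15]
```

View pics/z17.png

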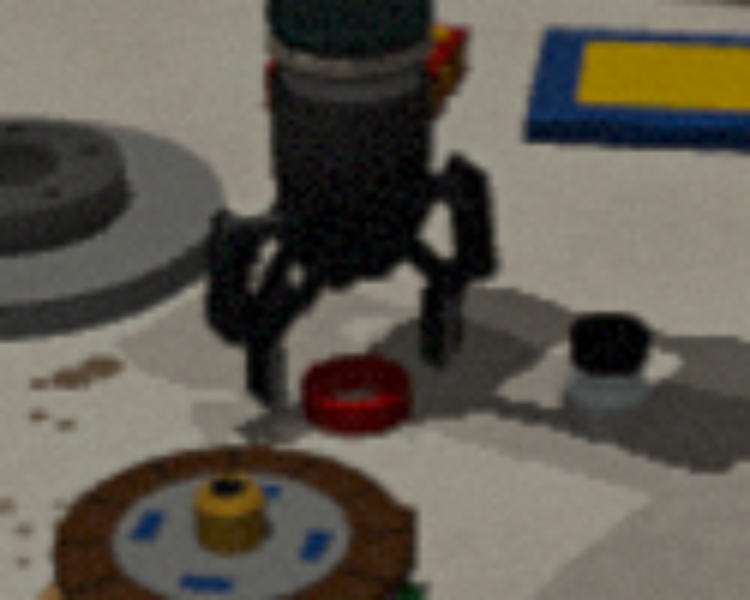

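Fingers straddle the ring (centre at about (259,156) in the full picture), tips just above the counter. Closing.

```bash
python3 -m jog '[[0,0.1,-0.1,-0.1,0,0,0],[0.2,0.1,-0.1,-0.1,0,0,0],[0.35,0.1,-0.1,-0.1,0,0,0],[0.5,0.1,-0.1,-0.1,0,0,0],[0.7,0.1,-0.1,-0.1,0,0,0],[1,0.1,-0.1,-0.1,0,0,0],[1,0.1,-0.1,-0.1,0,0,0],[1,0.1,-0.1,-0.1,0,0,0],[1,0.1,-0.1,-0.1,0,0,0]]';  python3 -c "
from h import *
for n in('side',):
    c=cap(n,n+'18.png')
    cv2.imwrite('pics/z18.png',cv2.resize(cv2.cvtColor(c['image'],cv2.COLOR_RGB2BGR)[90:190,200:325],None,fx=6,fy=6))
goal([.6155,-.197,.019],45.4)
"
```

```text
time: 32.25
ee_pos: [0.6162, -0.1973, 0.0225]
tcp_rot: [0.657, 0.269, 0.652, -0.266]
contact_force: [-1.8, 0.5, 8.2]
finger_gap: 0.0538
t32.30 at [ 0.6161 -0.1973  0.0225] jaw 45.5 gap 0.054 F [-2.   1.1  7.7] -> shift cm [ 0.35 -0.03 -0.07] rotvec [ 0.002  0.006 -0.007] j [-0.35  0.43  1.85  0.01  0.86 -1.15]
```

View pics/z18.png

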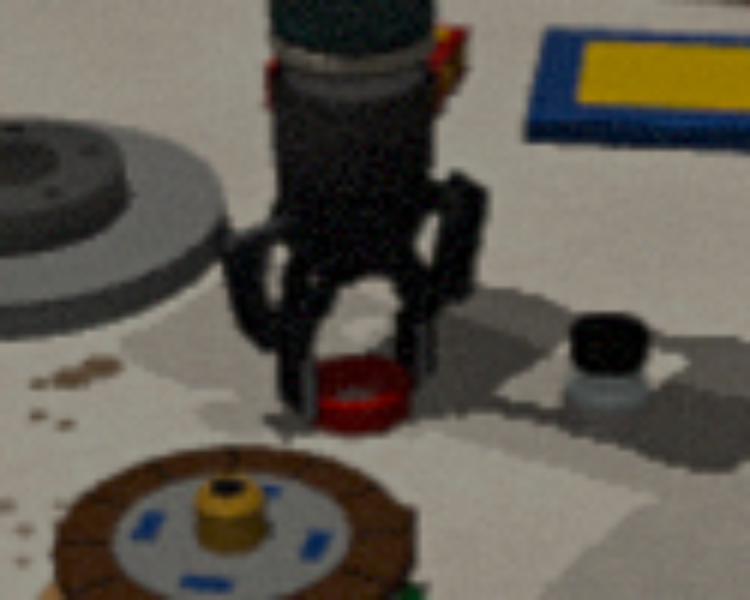

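```bash
python3 -m jog '[[1,-1,0,0,0,0,0],[1,-3,0,0,0,0,0],[1,-6,0,0,0,0,0],[1,-9,0,0,0,0,0],[1,-11,0,0,0,0,0],[1,-11.5,0,0,0,0,0],[1,-11.5,0,0,0,0,0],[1,-11.5,0,0,0,0,0]]';  python3 -c "
from h import *
p=mean(2)
red=lambda im:(im[...,0]>2*im[...,1])&(im[...,0]>2*im[...,2])&(im[...,0]>60)
for n in('side','top'):
    c=cap(n,n+'19.png');W=pts(c)
    disc(n,c,W,p,p[2]-.0225+.018,.056,tol=.005,extra=red(c['image'].astype(int)))
goal([.607,.005,.137],45.4)
"
```

```text
time: 33.1
ee_pos: [0.6141, -0.197, 0.136]
tcp_rot: [0.656, 0.269, 0.653, -0.266]
contact_force: [-1.0, -0.3, -1.6]
finger_gap: 0.0537
ee mean [ 0.6139 -0.1969  0.1356] sd [0.0001 0.     0.0003]
side n 34 centre mm [ 616.3 -197.3] res 2.2 z 0.1309 tilt [ 0.048 -0.179]h.py:51: RuntimeWarning: Mean of empty slice.
  A=np.c_[P[:,:2]-P[:,:2].mean(0),np.ones(len(P))]
  ret = um.true_divide(
Traceback (most recent call last):
  File "h.py", line 53, in disc
    h=cv2.convexHull((P[:,:2]*1000).astype(np.float32))[:,0]
      ~~~~~~~~~~~~~~~~~~~~~~~~~~~~~~~~~~~~~~~~~~~~~~~~~^^^^^
TypeError: 'NoneType' object is not subscriptable
```

View pics/side19.png

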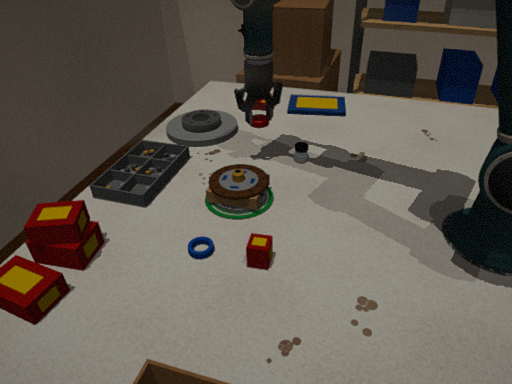

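```bash
python3 -c "
from h import *
goal([.607,.005,.137],45.4)
"
```

```text
t33.30 at [ 0.6141 -0.197   0.1356] jaw 45.5 gap 0.054 F [ 0.5  0.3 -2.6] -> shift cm [ -0.1   13.92 -14.66] rotvec [ 0.002  0.003 -0.006] j [-0.35  0.3   1.78  0.    1.06 -1.15]
```

```bash
python3 -m jog '[[1,0,0.7,-0.7,0,0,-0.006],[1,0,2.1,-2.2,0,0,-0.006],[1,0,4.5,-4.7,0,0,-0.006],[1,0,7,-7.4,0,0,-0.006],[1,0,9.5,-10,0,0,-0.006],[1,0,11.8,-12.5,0,0,-0.006],[1,0,13.2,-14,0,0,-0.006],[1,0,13.9,-14.7,0,0,-0.006],[1,0,13.9,-14.7,0,0,-0.006],[1,0,13.9,-14.7,0,0,-0.006]]'; python3 -c "
from h import *
p=mean(2)
red=lambda im:(im[...,0]>2*im[...,1])&(im[...,0]>2*im[...,2])&(im[...,0]>60)
for n in('side',):
    c=cap(n,n+'20.png');W=pts(c)
    s=red(c['image'].astype(int))&(np.hypot(W[...,0]-p[0],W[...,1]-p[1])<.045)&(W[...,2]>.08)
    P=W[s];print(len(P),P.min(0),P.max(0))
    disc(n,c,W,p,p[2]-.0225+.018,.056,tol=.006,extra=red(c['image'].astype(int)))
    s=(np.hypot(W[...,0]-.607,W[...,1]-.005)<.025)&(abs(W[...,2]-.079)<.005);P=W[s]
    if len(P): print('hub',len(P),P.mean(0),cv2.minEnclosingCircle((P[:,:2]*1000).astype(np.float32)))
    cv2.imwrite('pics/z20.png',cv2.resize(cv2.cvtColor(c['image'],cv2.COLOR_RGB2BGR)[110:220,180:305],None,fx=5,fy=5))
goal([.607,.005,.137],45.4)
"
```

```text
time: 34.3
ee_pos: [0.6066, 0.0048, 0.1358]
tcp_rot: [0.655, 0.267, 0.654, -0.268]
contact_force: [-0.0, -0.4, -1.3]
finger_gap: 0.0533
ee mean [0.6066 0.0044 0.1358] sd [0.     0.0003 0.    ]
82 [ 0.56870818 -0.00898529  0.1169706 ] [0.61618445 0.03364509 0.2817996 ]
side n 55 centre mm [609.3   4.8] res 2.3 z 0.1315 tilt [-0.018 -0.05 ]
hub 73 [0.60587099 0.00917525 0.07888486] ((607.186279296875, 6.717879772186279), 14.729753494262695)
t34.45 at [0.6067 0.004  0.1359] jaw 45.4 gap 0.054 F [-0.3  0.6 -1.5] -> shift cm [-0.11  0.09 -0.05] rotvec [0.001 0.003 0.001] j [-0.03  0.23  1.87 -0.    1.04 -0.82]
```

View pics/z20.png

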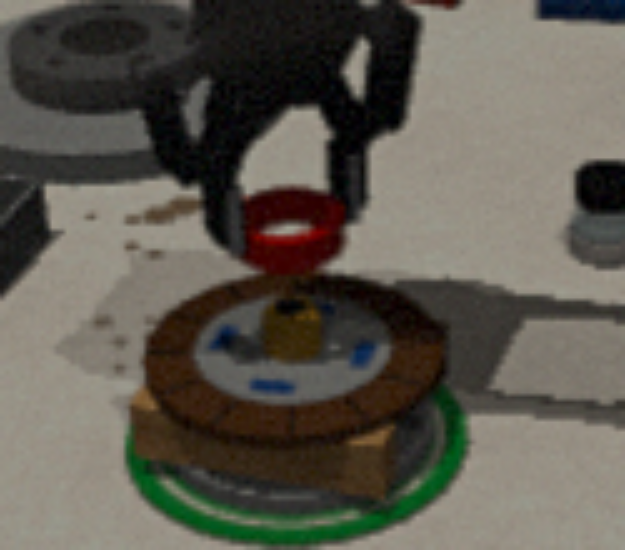

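```bash
python3 -m jog '[[1,1,0.08,-0.1,0,0,0],[1,2,0.08,-0.1,0,0,0],[1,3,0.08,-0.1,0,0,0],[1,3.5,0.08,-0.1,0,0,0],[1,4,0.08,-0.1,0,0,0],[1,4.2,0.08,-0.1,0,0,0],[1,4.2,0.08,-0.1,0,0,0]]'; python3 -c "
from h import *
p=mean(2)
for n in('side',):
    c=cap(n,n+'21.png')
    cv2.imwrite('pics/z21.png',cv2.resize(cv2.cvtColor(c['image'],cv2.COLOR_RGB2BGR)[110:220,180:305],None,fx=5,fy=5))
goal([.607,.005,.0775],45.4)
"
```

```text
time: 35.15
ee_pos: [0.6065, 0.0052, 0.0936]
tcp_rot: [0.655, 0.267, 0.654, -0.269]
contact_force: [0.3, -0.2, -1.4]
finger_gap: 0.0533
ee mean [0.6067 0.0052 0.0939] sd [0.0002 0.     0.0003]
t35.30 at [0.6071 0.0052 0.0944] jaw 45.5 gap 0.054 F [ 1.2 -0.7 -1.6] -> shift cm [ 1.69 -0.02  0.  ] rotvec [ 0.001  0.004 -0.   ] j [-0.03  0.28  1.9  -0.    0.97 -0.82]
```

View pics/z21.png

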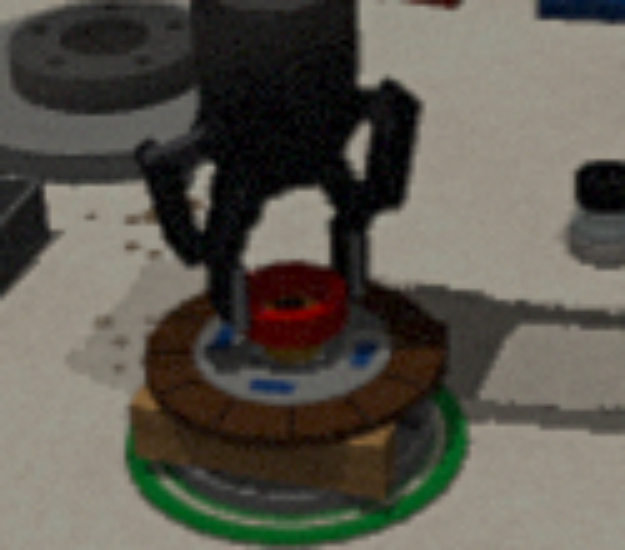

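```bash
python3 -m jog '[[1,0.5,0,0,0,0,0],[1,1,0,0,0,0,0],[1,1.3,0,0,0,0,0],[1,1.5,0,0,0,0,0],[1,1.6,0,0,0,0,0],[1,1.6,0,0,0,0,0]]'; python3 -c "
from h import *
goal([.607,.005,.0775],45.4)
"
```

```text
time: 35.9
ee_pos: [0.6069, 0.0052, 0.0782]
tcp_rot: [0.655, 0.267, 0.653, -0.269]
contact_force: [0.1, -0.4, -1.5]
finger_gap: 0.0534
t35.90 at [0.6069 0.0052 0.0782] jaw 45.4 gap 0.053 F [ 0.1 -0.4 -1.5] -> shift cm [ 0.07 -0.01  0.02] rotvec [0.001 0.003 0.   ] j [-0.03  0.3   1.91 -0.    0.94 -0.82]
```

```bash
python3 -m jog '[[1,0.08,0,0,0,0,0],[1,0.12,0,0,0,0,0],[1,0.12,0,0,0,0,0]]'; python3 -m jog '[[0.3,0,0,0,0,0,0],[0.15,0,0,0,0,0,0],[0,0,0,0,0,0,0],[0,0,0,0,0,0,0],[0,0,0,0,0,0,0]]'; python3 -m jog '[[0,-2,0,0,0,0,0],[0,-5,0,0,0,0,0],[0,-9,0,0,0,0,0],[0,-13,0,0,0,0,0],[0,-15,0,0,0,0,0]]';  python3 -c "
from h import *
goal([.5,-.25,.25],45.4)
"
```

```text
time: 36.2
ee_pos: [0.6072, 0.0051, 0.0776]
tcp_rot: [0.656, 0.268, 0.653, -0.269]
contact_force: [-1.6, 0.1, 2.4]
finger_gap: 0.0534
time: 36.7
ee_pos: [0.6072, 0.0052, 0.0776]
tcp_rot: [0.656, 0.268, 0.653, -0.269]
contact_force: [-0.5, -0.9, 0.2]
finger_gap: 0.0853
time: 37.2
ee_pos: [0.6087, 0.0055, 0.2322]
tcp_rot: [0.658, 0.268, 0.651, -0.268]
contact_force: [0.2, -0.6, 0.3]
finger_gap: 0.0854
t37.20 at [0.6087 0.0055 0.2322] jaw 45.5 gap 0.085 F [ 0.2 -0.6  0.3] -> shift cm [ -1.81 -25.83  10.2 ] rotvec [ 0.001  0.008 -0.004] j [-0.03  0.15  1.78 -0.    1.21 -0.82]
```

```bash
python3 -m jog '[[0,-1.8,-25.8,10.2,0,0,0],[0,-1.8,-25.8,10.2,0,0,0],[0,-1.8,-25.8,10.2,0,0,0],[0,-1.8,-25.8,10.2,0,0,0],[0,-1.8,-25.8,10.2,0,0,0],[0,-1.8,-25.8,10.2,0,0,0],[0,-1.8,-25.8,10.2,0,0,0],[0,-1.8,-25.8,10.2,0,0,0]]';  python3 -c "
from h import *
for n in('side','top'):
    c=cap(n,n+'22.png');W=pts(c)
    disc(n,c,W,(.6065,.005),.055,.15,tol=.006)
    ring(n,c,.003,green,(.607,.007),.11,.176)
    for k,z in dict(red_bearing=.073,blue_bearing=.018,carton=.055,jar=.05).items(): measure(k,n,c,W,z)
    cv2.imwrite('pics/z22%s.png'%n,cv2.resize(cv2.cvtColor(c['image'],cv2.COLOR_RGB2BGR)[120:240,180:330],None,fx=5,fy=5))
"
```

```text
time: 38.0
ee_pos: [0.5, -0.2502, 0.2499]
tcp_rot: [0.657, 0.269, 0.651, -0.268]
contact_force: [0.3, -0.4, -0.3]
finger_gap: 0.0854
side n 1390 centre mm [607.4   6.4] res 1.2 z 0.056 tilt [ 0.004 -0.008]
side n 342 ring centre mm [608.8   5.1] res 0.93
red_bearing side sc0.59 n129 zmed 0.071 hi 0.075 mean [0.602 0.018] rect (605,12) 54x43 @22 circ (606,9) d54 box [224. 169. 252. 188.] others []
blue_bearing side sc0.69 n267 zmed 0.015 hi 0.020 mean [0.621 0.217] rect (621,216) 54x55 @68 circ (622,215) d58 box [190. 239. 215. 261.] others []
carton side sc0.72 n389 zmed 0.046 hi 0.057 mean [0.49  0.213] rect (490,209) 45x48 @5 circ (490,211) d61 box [247. 235. 270. 271.] others []
jar side sc0.69 n97 zmed 0.033 hi 0.052 mean [ 0.493 -0.216] rect (494,-219) 38x37 @50 circ (493,-219) d41 box [295. 140. 308. 163.] others []
top n 1509 centre mm [606.5   3.8] res 1.5 z 0.0556 tilt [0.003 0.003]
top n 301 ring centre mm [608.8   6.6] res 0.77
red_bearing top few 173 0.022129435893959347
blue_bearing top sc0.57 n91 zmed 0.017 hi 0.022 mean [0.624 0.209] rect (623,211) 53x46 @52 circ (622,213) d56 box [192. 154. 209. 166.] others []
carton top sc0.71 n208 zmed 0.055 hi 0.059 mean [0.489 0.206] rect (489,207) 45x44 @6 circ (488,206) d57 box [188. 192. 202. 207.] others []
jar top sc0.68 n116 zmed 0.049 hi 0.054 mean [ 0.496 -0.221] rect (496,-220) 31x39 @60 circ (495,-223) d40 box [325. 203. 340. 217.] others []
```

View pics/z22side.png

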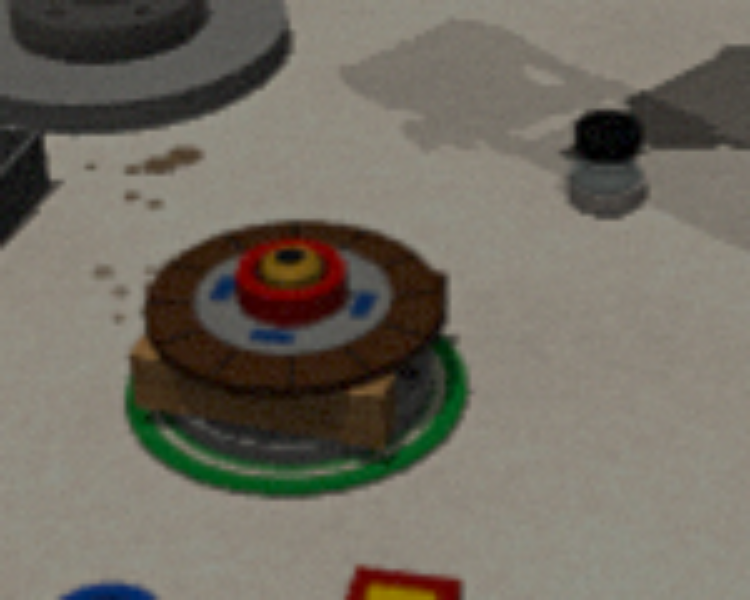

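View pics/z22top.png

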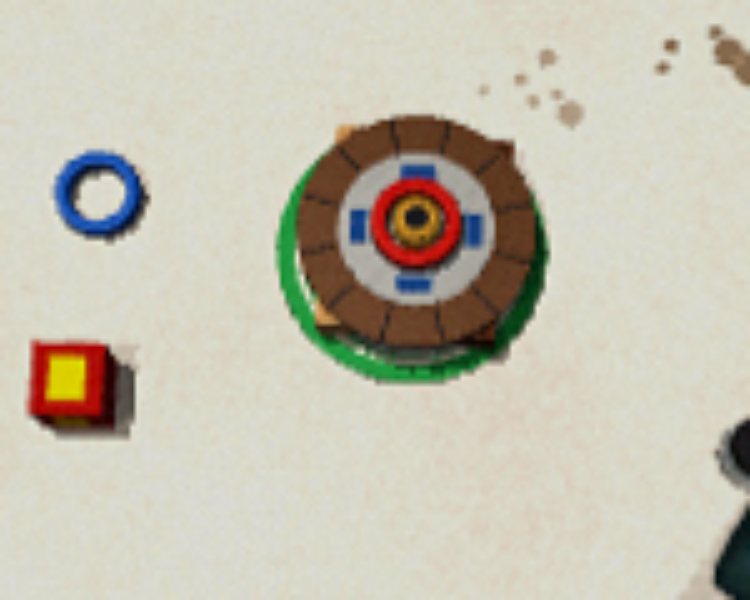

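The pictures show the whole stack. The ring is seated around the hub, with its top at about 0.073 m, and the disc is flat at 0.055 m. The bystanders haven't moved, and the gripper is open and clear, so I'm handing in.

```bash
python3 -c "
from station import *
print(job_done(), observe()['time'])"
```

```text
the job is handed in; nothing more can be done
the job is handed in; nothing more can be done
```

The clutch kit is stacked on the green mat in the order you asked: pressure plate boss up, pale and dark sticks either side of the boss, clutch disc hub up, then the red bearing over the hub. I handed it in at about 38 s with the gripper open and clear; no verdict was reported.

| Last check | Result |
|---|---|
| Plate | about 2 mm from the mat's centre |
| Sticks | centre lines about 45 mm either side of the plate's centre, parallel within 1°, middles within about 2 mm of the boss |
| Disc | flat, top at 55–56 mm (55 mm expected), centred within about 2 mm of the plate |
| Red bearing | round the hub, top at about 73 mm as expected when resting on the disc; it met the disc with only a few newtons before I let go |
| Blue bearing, carton, jar | within 1–3 mm of their starting readings, which is no more than the measuring noise |

**Checks that disagreed or failed:**
- **Cameras:** the two cameras differ by about 2–3 mm in y, as the calibration suggests they would, so I averaged them.
- **Top camera:** at the end its detector did not pick out the red bearing, reporting something at about 20 mm height instead. The top picture itself shows the bearing seated round the hub.

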